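# Fetch the handheld from under the checkout shelf with the reacher

### The arm

A 6-joint arm with a two-finger parallel gripper is mounted at the origin on the work surface. World frame = base frame: x ahead of the robot, y to its left, z up, the work surface at z = 0. Lengths are in m, angles in rad, forces in N, time in s.
With the tool pointing down it reaches from about 0.35 to 0.975 m from the base axis. Payload 4.9 kg.
Tool frame: the origin (TCP) lies on the centre line of the jaws, within the pads' length; the fingertips stand 14 mm ahead of it and the grasp point (between the pads) lies 5 mm behind it; x points along the fingers, z is the direction in which the jaws open and shut, and the axes are right-handed (so a half turn about x gives the same grasp; the last joint's range is limited). The gripper opens to 85 mm and grips with 20 to 120 N. Pads are 22 mm wide; open, the fingers measure 114 mm over their backs; the gripper's body (76 mm by 85 mm) begins 54 mm behind the grasp point. The pads swing forward as they close: fully open they stand 13 mm farther back than shut.
Start: joints at [1.026, 0.053, 1.613, -0, 1.476, -0.119], TCP at [0.258, 0.569, 0.245] pointing down, gripper open.
Joint ranges: [-3.01, 3.01], [-1.01, 2.22], [0.06, 2.58], [-1.02, 4.17], [0.09, 2.62], [-3.14, 3.14]. Speed limits (rad/s): [2.57, 2.57, 3.14, 3.14, 3.14, 3.14].

### API

Orientations are given as a rotation vector (axis times angle).
In Python, from station import ctrl gives the robot as it stands.
- The arm moves only by the tool move_arm, never from a script. Its argument "increments" is a list that holds one entry, the list of rows, each a list of 4 numbers: the shift along the tool's x, y, z in units of 25 cm (1.0 is 25 cm), then the turn about the tool's x in units of 90 degrees (1.0 is 90 degrees). A call has 1 to 20 rows; each row shifts and turns the commanded pose from where the row before left it, along the tool's axes as they then stand; what a row does not reach is not made up. A row lasts 1/12 s, in which the tool goes at most 41.7 mm and 7.16 degrees, less where a joint would pass 70% of its speed; a pose out of reach is approached as far as the arm can. A call with a number of a shift or a turn outside -1 to 1 is refused whole. A call with a gripper value outside its range is refused whole. "gripper" is the closure, from 0 (fully open) to 1 (shut), set as the call begins (left out, the last holds). The fingers move at their own pace and stop on an object; "squeeze" is the grip in N (left out, the last holds). Time passes only in rows, so rows that do not move let the fingers close. It gives the time, the measured TCP pose, the force and the opening at its end, in the units of the state.
- ctrl.get_obs(): the state, without advancing time (a new reading comes with each control period).
- ctrl.get_image(name): name is "scene" or "top" or "wrist"; returns a dict with "pixels" (480x640x3 uint8, red, green, blue), "depth" (480x640 float32, m along the optical axis (not along the pixel's ray), 0 where there is no reading), "K" (3x3 intrinsics, pixels), "extrinsics" (4x4, takes a point from camera to world coordinates); the wrist camera has in their place "tool_from_camera" (4x4, takes a point from camera to tool coordinates, whose origin is the TCP and whose axes are the tool frame's). Camera axes: x right, y up, looking along -z (the intrinsics and any distortion apply to the point x, -y, -z); pixel columns grow to the right and rows downward; lengths in m; the calibration is good to about 2 mm. The wrist camera is an equidistant fisheye: a pixel r from the principal point sees the ray r / f radians off the axis. A picture is of the moment at which its call begins: read the wrist's pose just before it.
- ctrl.finish_job(): hands the job in, once; it reports no verdict.
Trained networks look in the newest picture that a camera, given by its name, has taken for a name from the list of things; names that differ only in an ending like _2 or _b are one class to them, and where a whole thing is asked for, a point or a joint stands for the part that bears it (a point fixed in the world has none). Each returns a list of dicts, best first, with "score" (0 to 1); they miss things now and then, are a little off and sometimes report something else, mostly with a low value. They report only what shows in the picture. A call takes as long as a camera call. They do not tell look-alikes from the thing itself.
- ctrl.trace(camera, target): "region" (480x640 bool, what is visible of it) and "pixel" ([row, column] in pixels, amid what is visible of it).
The state is a dict: "t": time; "q": joint angles; "dq": joint speeds; "effort": joint torques, N m; "tool_pos": TCP position; "tool_rot": TCP orientation; "contact_force": force on the tool from outside, world axes, zero at the start; "wrist_torque": the same for the moment, N m; "opening": finger opening in m.
Only numpy, scipy, OpenCV 4.12 (cv2) and the standard library are available. Lean on these libraries where they do the work, as an engineer would, in place of code of your own. Each camera call takes 0.05 s, during which the arm holds its last target. There are 200 camera calls.

### The job

The black handheld price checker has slid deep under the wire shelf on the checkout counter. Pick up the reacher, squeeze its trigger to clamp its jaws on the handheld and draw it right out from under the shelf with them (do not touch it with the gripper while it is under there); then leave the reacher lying flat on the counter and gently set the handheld back leaning on its sloping stand: foot down on the lip, screen up, centred and straight. Leave the other goods where they are.

Things in the scene. Friction and masses are not known exactly. Their poses are not given: they have to be found in the camera images.
- handheld: Black flat handheld price checker: slab 130 mm long (x), 58 wide (y), 24 thick (z), about 0.22 kg. Origin: centre of its underside. x points to its top end (scan window), -x to its foot end (keys), z out of the screen. Starts flat, screen up, under the shelf, foot end towards the mouth and 40 to 110 mm behind it, in the left or right half of the gap.
- handheld_top (a point): Middle of the handheld's top end face (65 mm along x from its centre, 12 mm above its underside).
- reacher: Short reacher lying on its side, 290 mm long, 34 high, about 0.2 kg: straight grey fixed grip, black trigger lever beside it, aluminium tube, two hinged jaws with upright round rubber pads. Origin: on the underside at the squeezing place; x points along the tube to the jaws, z up as it lies, y from fixed grip to trigger. Hold it by straddling grip and trigger at x = 0, closing along y.
- reacher_grip (a point): Flat outer face of the reacher's fixed grip at the squeezing place: at y = -31 mm of the reacher, 17 mm above its underside; the grip runs from x = -58 to +50 mm and is 34 mm high.
- trigger_boss (a point): Outer face of the trigger's rounded boss, the place to squeeze: at y = +31 mm of the reacher when free (grip and boss then 62 mm overall), 4 to 30 mm above its underside.
- trigger (a joint): Trigger lever, rad: 0 free (jaws open) to 0.34 fully squeezed (jaws 20 mm apart); a spring returns it. It starts to move at a pinch of 5 N at the boss, is fully in at 9 N; 0.1 rad is 6 mm there. On the handheld the jaws close at about 0.16 rad (grip and boss 52 mm overall); a 20 N squeeze then clamps it with about 4 N. Held with under 5 N, or no narrower than 62 mm, the jaws stay open.
- jaw_left: The jaw on the reacher's +y side. Origin on its hinge, at the underside. Pad 16 mm in diameter, 4 to 30 mm above the underside. Open: pads at x = 221 mm of the reacher, 90 mm clear between them, 122 mm overall, centred on y = -5 mm. On the 58 mm wide handheld: pads at x = 229 mm. The jaw fork ends at x = 168 mm, so a thing may stand at most 50 mm between the jaws behind the pads.
- jaw_right: The jaw on the reacher's -y side; otherwise as jaw_left.
- shelf: Low wire shelf fixed to the counter. Origin: centre of its footprint, on the counter. 270 mm deep (x), 320 mm wide (y); wire deck 65 to 73 mm above the counter, not to be reached through. Only its mouth, the side at x = -135 mm, is open; posts 12 mm thick at the corners, guards along the sides and back. The gap is 65 mm high and 305 mm wide.
- shelf_mouth (a point): Middle of the shelf's mouth, on the counter.
- stand: Aluminium stand, fixed, on a dark base 120 x 100 mm. Origin: on the counter, 5 mm to -x of the base's middle; the front (lip) is at -x. The handheld lies on a back plate 36 mm wide, 106 long, rising towards +x at 30 degrees to the counter; at its foot a lip stands 12 mm out of it, the lip's inner face meeting the plate 45 mm to -x of the origin and 22 mm above the counter.
- stand_rest (a point): Point on the stand's back plate where the centre of the handheld's underside lies when it is home: 65 mm up the slope from the lip, in the stand's middle plane.
- tea_carton: Bystander: cardboard carton 120 x 40 x 45 mm under the shelf, in the half beside the handheld.
- tin: Bystander: tin, 66 mm diameter, 85 mm high, on the shelf's deck.
- rice_carton: Bystander: upright carton 50 x 90 x 90 mm on the shelf's deck.
- jar: Bystander: jar, 60 mm diameter, 80 mm high, on the counter by the corner of the shelf's mouth.
- divider: Bystander: grey three-sided order divider bar, 200 mm long, 36 mm high.
- pen_pot: Bystander: dark steel pen pot, 68 mm diameter, 95 mm high, beyond the stand.
- tape_dispenser: Bystander: black tape dispenser 120 x 50 x 69 mm beside the stand.
There are look-alikes about, which are no part of the job. Leave any yellow look-alike of the handheld alone.

How it is judged:
By the outcome, as a careful person would: the job done as asked, in the order asked, and still so for the second after the job is handed in, with the robot touching nothing.
It also fails if it takes over 72 s, if anything falls off the work surface, if the arm or the gripper's body presses on something with over 40 N, if the wrist force passes 120 N, or if a joint passes its speed limit or range.

## Working session

There is one attempt and no reset: what is moved stays moved. The work goes in short steps, Python scripts to look and compute and a tool call to move; the robot and the scene stay as the last step left them, time stands still between calls to the robot, and variables do not carry over. Pictures are saved under pics/ and viewed, about 8 in all and at most 12, crops included, and the job is handed in when it is done.

Besides the shell and the picture viewer there is one more tool, called after "Call:" by a JSON object that holds its "name" and its "arguments", one argument or row to a line. move_arm: Moves the arm, as the interface text tells. Shifts and turns lie within -1 to 1; 1 stands for 25 cm of shift or 90 degrees of turn. Its arguments: {"type":"object","properties":{"increments":{"type":"array","items":{"type":"array","items":{"type":"array","items":{"type":"number","minimum":-1,"maximum":1}}}},"gripper":{"type":"number"},"squeeze":{"type":"number"}},"required":["increments"]}

```bash
ls; mkdir -p pics; cat > h.py <<'E'
import numpy as np, cv2
from scipy.spatial.transform import Rotation as R
from station import ctrl
def grab(n,save=None):
    o=ctrl.get_obs(); im=ctrl.get_image(n); im['obs']=o
    if save: cv2.imwrite('pics/'+save+'.png',im['pixels'][:,:,::-1])
    return im
def cloud(im):
    K=im['K'];d=im['depth'];v,u=np.mgrid[:480,:640]
    if 'extrinsics' in im:
        p=np.stack([(u-K[0,2])/K[0,0]*d,-(v-K[1,2])/K[1,1]*d,-d],-1);T=im['extrinsics']
    else:
        a=(u-K[0,2])/K[0,0];b=(v-K[1,2])/K[1,1];th=np.hypot(a,b)+1e-9
        s=np.tan(th)/th
        p=np.stack([a*s*d,-b*s*d,-d],-1);T=im['tool_from_camera'];B=np.eye(4)
        B[:3,:3]=R.from_rotvec(im['obs']['tool_rot']).as_matrix();B[:3,3]=im['obs']['tool_pos'];T=B@T
    w=p@T[:3,:3].T+T[:3,3]; w[d<=0]=np.nan
    return w
E
python3 - <<'E'
from h import *
o=ctrl.get_obs();print(o['tool_pos'],o['tool_rot'],R.from_rotvec(o['tool_rot']).as_matrix().round(3),o['opening'])
a=[]
for c in ['top','scene']:
    im=grab(c,c+'0');w=cloud(im);print(c,im['extrinsics'].round(3).tolist(),im['K'][0,0])
    for n in ['handheld','reacher','trigger_boss','jaw_left','jaw_right','shelf','stand','jar','divider','tape_dispenser','tea_carton','pen_pot']:
        for r in ctrl.trace(c,n)[:3]:
            p=w[r['region']];p=p[~np.isnan(p[:,0])]
            if len(p): print(n,round(r['score'],2),r['pixel'],np.median(p,0).round(3),np.percentile(p,2,axis=0).round(3),np.percentile(p,98,axis=0).round(3))
E
```

```text
pics
[0.25783892 0.56867314 0.24408263] [-0.89106232  1.38293738  0.88959894] [[-0.001 -0.911  0.413]
 [-0.002  0.413  0.911]
 [-1.     0.    -0.002]] 0.08508553793171644
top [[0.002, 0.994, -0.113, 0.428], [-1.0, 0.004, 0.017, -0.001], [0.017, 0.113, 0.994, 1.168], [0.0, 0.0, 0.0, 1.0]] 457.42827932259104
handheld 0.92 [216.4, 202.9] [0.596 0.276 0.025] [0.567 0.215 0.015] [0.625 0.34  0.075]
handheld 0.59 [325.7, 347.6] [ 0.332 -0.086  0.025] [ 0.272 -0.121  0.019] [ 0.395 -0.052  0.03 ]
reacher 0.8 [264.4, 369.9] [ 0.482 -0.138  0.032] [ 0.44  -0.247  0.017] [0.54  0.021 0.038]
reacher 0.16 [215.4, 203.6] [0.595 0.271 0.025] [0.564 0.212 0.006] [0.626 0.34  0.074]
trigger_boss 0.54 [278.7, 390.6] [ 0.45  -0.199  0.029] [ 0.438 -0.244 -0.001] [ 0.462 -0.156  0.035]
jaw_left 0.53 [282.1, 309.2] [0.447 0.01  0.028] [ 0.437 -0.022  0.023] [0.464 0.03  0.032]
jaw_left 0.45 [177.5, 301.7] [0.69  0.028 0.079] [ 0.668 -0.001  0.   ] [0.722 0.057 0.084]
jaw_right 0.42 [245.6, 315.9] [ 0.532 -0.004  0.026] [ 0.507 -0.032 -0.   ] [0.551 0.021 0.034]
shelf 0.76 [228.4, 185.6] [0.566 0.308 0.0
[... 1762 characters left out ...]
0.468  0.007] [ 0.701 -0.358  0.068]
stand 0.72 [290.1, 177.9] [ 0.563 -0.353  0.009] [ 0.483 -0.401 -0.001] [ 0.599 -0.304  0.071]
jar 0.77 [277.6, 356.5] [0.712 0.013 0.058] [ 0.677 -0.004  0.007] [0.725 0.048 0.08 ]
jar 0.36 [248.2, 233.3] [ 0.45  -0.204  0.026] [ 0.433 -0.244  0.011] [ 0.465 -0.156  0.031]
divider 0.87 [318.4, 326.3] [ 0.774 -0.093  0.022] [ 0.758 -0.16   0.002] [ 0.785 -0.019  0.037]
tape_dispenser 0.92 [328.9, 153.5] [ 0.677 -0.422  0.021] [ 0.626 -0.471 -0.001] [ 0.701 -0.357  0.068]
tea_carton 0.69 [222.0, 404.8] [0.496 0.265 0.032] [0.456 0.189 0.001] [0.579 0.327 0.071]
pen_pot 0.75 [322.0, 241.4] [ 0.763 -0.258  0.067] [ 0.713 -0.287  0.007] [ 0.776 -0.228  0.095]
```

View pics/top0.png

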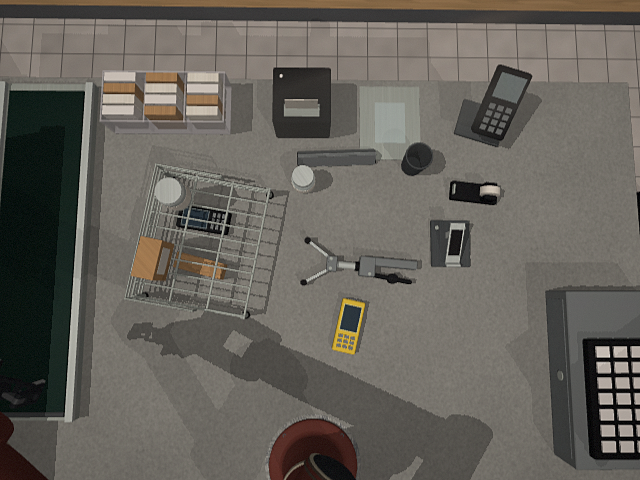

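View pics/scene0.png

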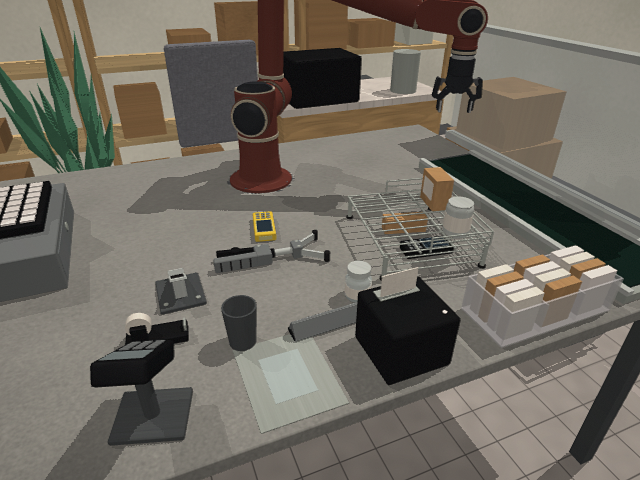

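The top picture shows the shelf with its mouth to the right (-y), the mouth posts at about (270,195) and (247,315). The handheld is at (205,218) and the carton at (205,262). The reacher lies from (305,240)/(305,282) to (420,265) with the black trigger below, and the stand is at (450,243). The yellow look-alike is at (348,325).

```bash
python3 - <<'E'
from h import *
T=grab('top');w=cloud(T);S=grab('scene');s=cloud(S)
def rect(p,l):
    r=cv2.minAreaRect((p[:,:2]*1000).astype(np.float32));print(l,len(p),np.round(cv2.boxPoints(r)).tolist(),'c',np.round(r[0],1),np.round(r[1],1))
def sel(c,x0,x1,y0,y1,z0,z1):
    m=(c[...,0]>x0)&(c[...,0]<x1)&(c[...,1]>y0)&(c[...,1]<y1)&(c[...,2]>z0)&(c[...,2]<z1);return c[m]
for n,c in(('top',w),('scene',s)):
    print(n,'floor',np.median(sel(c,.3,.4,-.3,-.2,-.02,.02)[:,2]))
    rect(sel(c,.55,.65,.15,.38,.018,.032),'handheld')
    rect(sel(c,.44,.52,.15,.38,.036,.05),'tea')
    rect(sel(c,.4,.57,-.02,.06,.015,.05),'pads far')
    p=sel(c,.42,.47,.0,.06,.02,.05);rect(p,'padL')
    p=sel(c,.51,.57,-.02,.06,.02,.05);rect(p,'padR')
    rect(sel(c,.42,.53,-.3,-.12,.02,.05),'grip')
    rect(sel(c,.42,.6,-.3,.1,.01,.05),'reacher')
    rect(sel(c,.3,.8,.05,.5,.060,.078),'deck')
    p=sel(c,.47,.63,-.42,-.28,.005,.018);rect(p,'standbase')
    p=sel(c,.47,.63,-.42,-.28,.022,.1);rect(p,'standplate')
    q=p; 
    A=np.c_[q[:,:2],np.ones(len(q))];k=np.linalg.lstsq(A,q[:,2],rcond=None)[0];print('plane',k, q.min(0),q.max(0))
def heat(x0,x1,y0,y1,f):
    res=.0004
    u=((w[...,0]-x0)/res);
def crop(c,r0,r1,c0,c1):
    i=c['pixels'][r0:r1,c0:c1,::-1];return cv2.resize(i,(400,300),interpolation=cv2.INTER_CUBIC)
a=np.vstack([np.hstack([crop(T,150,330,120,360),crop(T,215,305,300,420)]),np.hstack([crop(T,200,290,400,520),crop(S,210,300,200,320)])])
cv2.imwrite('pics/c1.png',a)
E
```

```text
top floor 0.0006193037793564837
handheld 937 [[559.0, 218.0], [616.0, 209.0], [637.0, 337.0], [580.0, 346.0]] c [597.8 277.3] [129.9  57.8]
tea 627 [[446.0, 228.0], [485.0, 217.0], [516.0, 334.0], [478.0, 344.0]] c [481.2 280.7] [120.9  39.8]
pads far 164 [[430.0, -17.0], [548.0, -27.0], [552.0, 23.0], [435.0, 33.0]] c [491.4   2.9] [ 50.  117.9]
padL 59 [[431.0, 29.0], [444.0, -5.0], [457.0, 0.0], [444.0, 34.0]] c [444.   14.8] [14.2 36.1]
padR 77 [[508.0, -14.0], [518.0, -23.0], [556.0, 16.0], [546.0, 26.0]] c [532.3   1.2] [54.6 14.2]
grip 854 [[434.0, -255.0], [494.0, -260.0], [507.0, -122.0], [447.0, -116.0]] c [ 470.3 -188.1] [139.2  60.2]
reacher 1473 [[422.0, 31.0], [441.0, -306.0], [570.0, -299.0], [550.0, 39.0]] c [ 495.9 -133.7] [129.  338.1]
deck 2869 [[344.0, 111.0], [705.0, 47.0], [762.0, 370.0], [401.0, 434.0]] c [553.1 240.4] [328.4 367.2]
standbase 1160 [[468.0, -287.0], [474.0, -419.0], [632.0, -412.0], [626.0, -280.0]] c [ 550.2 -349.4] [158.1 131.9]
standplate 659 [[480.0, -368.0], [585.0, -368.0], [586.0, -331.0], [480.0, -331.0]] c [ 532.7 -349.5] [ 37.  105.5]

[... 640 characters left out ...]
 [535.8  -1.5] [46.6 22.4]
grip 778 [[433.0, -257.0], [498.0, -261.0], [507.0, -121.0], [442.0, -116.0]] c [ 470.  -188.6] [140.7  65.6]
reacher 1626 [[405.0, -252.0], [527.0, -265.0], [556.0, 19.0], [434.0, 32.0]] c [ 480.5 -116.5] [285.4 122.1]
deck 1762 [[344.0, 102.0], [700.0, 51.0], [747.0, 373.0], [391.0, 425.0]] c [545.7 237.7] [325.9 360.2]
standbase 1211 [[478.0, -401.0], [603.0, -401.0], [603.0, -301.0], [478.0, -301.0]] c [ 540.4 -351. ] [100. 125.]
standplate 342 [[477.0, -368.0], [585.0, -369.0], [585.0, -333.0], [478.0, -333.0]] c [ 531.4 -350.9] [ 35.5 107.7]
plane [ 0.30079873  0.02676427 -0.11114053] [ 0.47754571 -0.36886212  0.02210493] [ 0.58530345 -0.33291744  0.07512616]
```

View pics/c1.png

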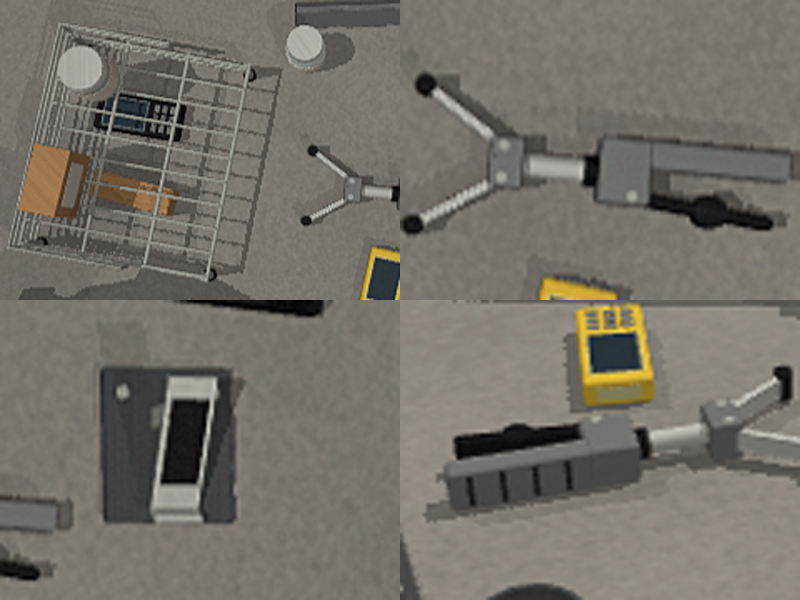

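Top crops: reacher pads at about (307,240) and (304,282), grip along y = -0.2, and stand lip at its -x side. Moving over the reacher now.

Call:
{"name": "move_arm", "arguments": {
  "increments": [
    [[0,-0.068,-0.082,0],[0,-0.068,-0.082,0],[0,-0.068,-0.082,0],[0,-0.068,-0.082,0],[0,-0.068,-0.082,0],[0,-0.068,-0.082,0],[0,-0.068,-0.082,0],[0,-0.068,-0.082,0],[0,-0.068,-0.082,0],[0,-0.068,-0.082,0],[0,-0.068,-0.082,0],[0,-0.068,-0.082,0],[0,-0.068,-0.082,0],[0,-0.068,-0.082,0],[0,-0.068,-0.082,0],[0,-0.068,-0.082,0],[0,-0.068,-0.082,0],[0,-0.068,-0.082,0],[0,-0.068,-0.082,0],[0,-0.068,-0.082,0]]
  ],
  "gripper": 0,
  "squeeze": 20
}}

```text
t: 3.07
tool_pos: [0.3986, 0.0541, 0.2456]
tool_rot: [-0.89, 1.38, 0.89]
contact_force: [-0.7, 0.8, 0.1]
opening: 0.0854
```

Call:
{"name": "move_arm", "arguments": {
  "increments": [
    [[0,-0.068,-0.082,0],[0,-0.068,-0.082,0],[0,-0.068,-0.082,0],[0,-0.068,-0.082,0],[0,-0.068,-0.082,0],[0,-0.068,-0.082,0],[0,-0.068,-0.082,0],[0,-0.068,-0.082,0],[0,-0.068,-0.082,0],[0,-0.068,-0.082,0],[0,0,0,0.0784],[0,0,0,0.0784],[0,0,0,0.0784],[0,0,0,0.0784],[0,0,0,0.0784],[0,0,0,0.0784],[0,0,0,0.0784],[0,0,0,0.0784],[0,0,0,0.0784],[0,0,0,0.0784]]
  ]
}}

```text
t: 4.73
tool_pos: [0.4686, -0.2016, 0.2454]
tool_rot: [0.073, 1.569, -0.073]
contact_force: [0.6, -0.6, 0.3]
opening: 0.0853
```

```bash
cat >> h.py <<'E'
def go(xy,zyaw,z=None,o=None):
    "deltas to reach target, shift first (current axes) then turn"
    o=o or ctrl.get_obs();M=R.from_rotvec(o['tool_rot']).as_matrix();p=np.array(o['tool_pos'])
    t=np.array([xy[0],xy[1],p[2] if z is None else z]);d=M.T@(t-p)/.25
    yaw=np.degrees(np.arctan2(M[1,2],M[0,2]));tn=(yaw-zyaw+90)%180-90
    print('t',round(o['t'],2),'pos',p.round(4),'zyaw',round(yaw,2),'open',round(o['opening'],4),'F',np.round(o['contact_force'],1),'| shift units',d.round(4),'turn units',round(tn/90,4))
def sel(c,x0,x1,y0,y1,z0,z1):
    m=(c[...,0]>x0)&(c[...,0]<x1)&(c[...,1]>y0)&(c[...,1]<y1)&(c[...,2]>z0)&(c[...,2]<z1);return c[m]
def rect(p,l):
    r=cv2.minAreaRect((p[:,:2]*1000).astype(np.float32));print(l,len(p),np.round(cv2.boxPoints(r)).tolist(),'c',np.round(r[0],1),np.round(r[1],1))
E
python3 - <<'E'
from h import *
im=grab('wrist','w1');w=cloud(im)
go((.4678,-.2),-5)
for z0,z1 in((.02,.032),(.031,.042)): rect(sel(w,.42,.53,-.27,-.12,z0,z1),'grip%s'%z0)
rect(sel(w,.42,.47,.005,.06,.02,.05),'L');rect(sel(w,.51,.57,.0,.06,.02,.05),'R')
print('floor',np.median(sel(w,.3,.4,-.3,-.2,-.02,.02)[:,2]))
g=sel(w,.485,.53,-.25,-.17,.01,.034);print(len(g))
p=sel(w,.47,.63,-.42,-.28,.005,.018);rect(p,'standbase')
p=sel(w,.47,.63,-.42,-.28,.022,.1);rect(p,'standplate')
E
```

```text
t 4.78 pos [ 0.4686 -0.2016  0.2454] zyaw -5.52 open 0.0854 F [-0.6  0.9  0.2] | shift units [-0.      0.006  -0.0037] turn units -0.0057
grip0.02 1568 [[432.0, -248.0], [495.0, -253.0], [506.0, -121.0], [443.0, -115.0]] c [ 468.9 -184.3] [132.7  63.4]
grip0.031 4707 [[433.0, -254.0], [494.0, -259.0], [506.0, -121.0], [446.0, -116.0]] c [ 469.6 -187.3] [138.6  61.1]
L 12 [[444.0, 6.0], [452.0, 3.0], [452.0, 5.0], [444.0, 8.0]] c [448.    5.7] [2.  8.3]
R 0 [[0.0, 0.0], [0.0, 0.0], [0.0, 0.0], [0.0, 0.0]] c [0. 0.] [0. 0.]
floor 0.0006630618191506565
410
standbase 4003 [[479.0, -400.0], [600.0, -400.0], [600.0, -299.0], [480.0, -299.0]] c [ 539.6 -349.5] [101.  120.7]
standplate 2911 [[478.0, -368.0], [575.0, -369.0], [575.0, -331.0], [479.0, -330.0]] c [ 526.6 -349.5] [37.9 96.3]
```

View pics/w1.png

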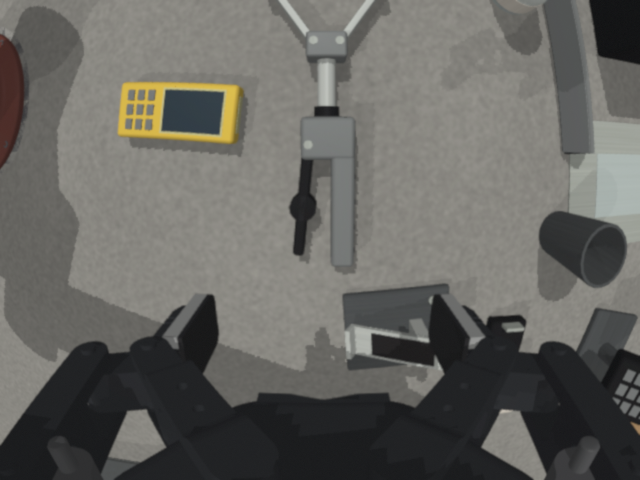

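Wrist picture: grip and trigger straddled by the open fingers, at (340,210) and (302,205). Descending.

Call:
{"name": "move_arm", "arguments": {
  "increments": [
    [[0.09,0.006,-0.0037,-0.0057],[0.1,0,0,0],[0.1,0,0,0],[0.1,0,0,0],[0.1,0,0,0],[0.1,0,0,0],[0.1,0,0,0],[0.08,0,0,0],[0.06,0,0,0],[0.04,0,0,0],[0.03,0,0,0],[0,0,0,0]]
  ]
}}

```text
t: 5.78
tool_pos: [0.467, -0.1995, 0.019]
tool_rot: [0.061, 1.572, -0.059]
contact_force: [-0.2, 0.9, -0.3]
opening: 0.0852
```

Call:
{"name": "move_arm", "arguments": {
  "increments": [
    [[0,0,0,0],[0,0,0,0],[0,0,0,0],[0,0,0,0],[0,0,0,0],[0,0,0,0],[0,0,0,0],[0,0,0,0],[0,0,0,0]]
  ],
  "gripper": 0.31
}}

```text
t: 6.53
tool_pos: [0.4694, -0.201, 0.0221]
tool_rot: [0.059, 1.566, -0.062]
contact_force: [1.3, -0.6, 6.7]
opening: 0.0589
```

```bash
python3 - <<'E'
from h import *
go((.4678,-.2),-5)
T=grab('top');w=cloud(T)
d=sel(w,.3,.75,.08,.5,.058,.08)
D=np.radians(80.3);ex=np.array([np.cos(D),np.sin(D)]);ey=np.array([-ex[1],ex[0]])
for r,c in((195,270),(192,268),(315,247),(312,248)):print(r,c,w[r-1:r+2,c-1:c+2].reshape(-1,3).round(3).tolist()[::4])
a=d[:,:2]@ex;b=d[:,:2]@ey
print('along',np.percentile(a,[.2,1,2,5]),a.max(),'across',b.min(),np.percentile(b,[.5,2,98,99.5]),b.max())
h=np.histogram(a,bins=np.arange(.12,.5,.01));print(h[0].tolist())
hh=sel(w,.55,.65,.15,.38,.018,.032);q=hh[:,:2];print('hh along',(q@ex).min(),(q@ex).max(),'across',(q@ey).min(),(q@ey).max())
E
```

```text
t 6.53 pos [ 0.4694 -0.201   0.0221] zyaw -4.44 open 0.0589 F [ 1.3 -0.6  6.7] | shift units [-0.      0.0034 -0.0066] turn units 0.0062
195 270 [[0.653, 0.108, 0.069], [0.66, 0.111, 0.02], [0.66, 0.109, 0.008]]
192 268 [[0.661, 0.114, 0.065], [0.657, 0.111, 0.071], [0.655, 0.108, 0.069]]
315 247 [[0.362, 0.163, 0.038], [0.358, 0.163, 0.022], [0.355, 0.162, 0.009]]
312 248 [[0.367, 0.166, 0.003], [nan, nan, nan], [0.362, 0.161, 0.002]]
along [0.21676873 0.21753617 0.21827144 0.21990439] 0.4958675353735463 across -0.6443912290196127 [-0.6413997  -0.63811731 -0.32482467 -0.32326761] -0.320204655199663
[0, 0, 0, 0, 0, 0, 0, 0, 0, 152, 252, 76, 74, 68, 73, 76, 72, 70, 222, 226, 73, 80, 69, 79, 76, 67, 74, 227, 212, 80, 42, 41, 38, 39, 36, 44, 242]
hh along 0.3095265057771793 0.43958306560317295 across -0.5716920181806001 -0.5132525283992248
```

Call:
{"name": "move_arm", "arguments": {
  "increments": [
    [[-0.008,0,0,0],[-0.008,0,0,0],[0,0,0,0.018],[0,0,0,0.018],[0,0,0,0.018],[0,0.026,0.013,0],[0,0.032,0.017,0],[0,0.032,0.017,0],[0,0.032,0.017,0],[0,0.032,0.017,0],[0,0.032,0.017,0],[0,0.032,0.017,0],[0,0.032,0.017,0],[0,0.032,0.017,0],[0,0.032,0.017,0],[0,0.032,0.017,0],[0,0.026,0.014,0],[0,0.02,0.01,0],[0,0,0,0]]
  ]
}}

```text
t: 8.17
tool_pos: [0.5354, -0.1108, 0.0244]
tool_rot: [0.127, 1.567, -0.127]
contact_force: [-0.1, 0.1, -2.1]
opening: 0.0589
```

```bash
python3 - <<'E'
from h import *
go((.5563,.0237),-9.3)
T=grab('top','t2');w=cloud(T)
cv2.imwrite('pics/t2c.png',cv2.resize(T['pixels'][150:330,120:420,::-1],(800,480),interpolation=cv2.INTER_CUBIC))
u=np.array([.1616,.9869]);v=np.array([-.9869,.1616]);c=np.array([.5978,.2773])
p=sel(w,.4,.72,.05,.17,.012,.04);q=(p[:,:2]-c);a=q@u;b=q@v
print('jaw parts ahead: a',a.max()); m=a>a.max()-.02
print('b of the front 20mm:',np.sort(b[m]).round(3)[::5])
E
```

```text
t 8.17 pos [ 0.5354 -0.1108  0.0244] zyaw -9.25 open 0.0589 F [-0.1  0.1 -2.1] | shift units [ 2.000e-04  5.444e-01 -4.000e-03] turn units 0.0005
jaw parts ahead: a -0.094134328780222
b of the front 20mm: [-0.097 -0.095 -0.094]
```

View pics/t2c.png

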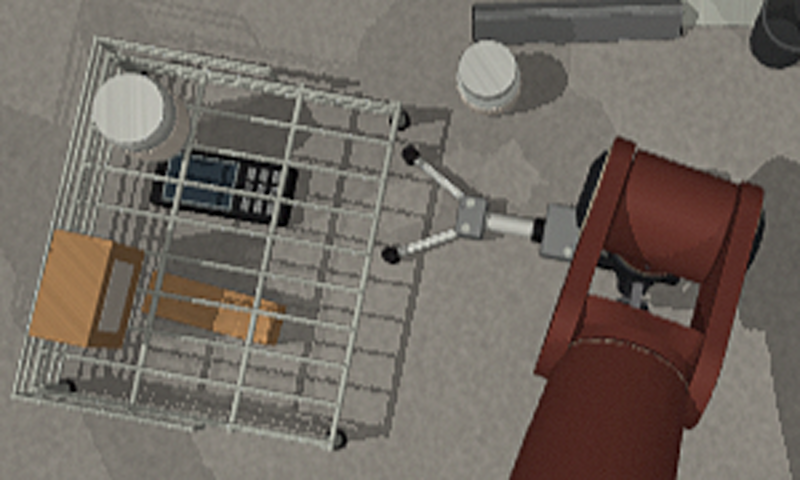

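```bash
python3 - <<'E'
from h import *
T=grab('top');w=cloud(T)
u=np.array([.1616,.9869]);v=np.array([-.9869,.1616]);c=np.array([.5978,.2773])
for n,(col,row) in dict(R=(273.75,207.4),L=(266.6,245.6),hub=(120+472*.375,150+217*.375)).items():
    P=w[int(row)-5:int(row)+6,int(col)-5:int(col)+6].reshape(-1,3);P=P[(P[:,2]>.018)&(P[:,2]<.055)]
    q=P[:,:2]-c;print(n,len(P),np.median(P,0).round(4),'a',(q@u).min().round(4),(q@u).max().round(4),'b',(q@v).min().round(4),(q@v).max().round(4), 'zmax',P[:,2].max())
o=ctrl.get_obs();print('tcp a,b',(o['tool_pos'][:2]-c)@u,(o['tool_pos'][:2]-c)@v)
hh=sel(w,.55,.65,.15,.38,.018,.032);rect(hh,'hh');print('hh b',((hh[:,:2]-c)@v).min(),((hh[:,:2]-c)@v).max())
E
```

```text
R 41 [0.6249 0.0992 0.029 ] a -0.1827 -0.1626 b -0.0654 -0.0476 zmax 0.034766896444393014
L 43 [0.5334 0.1157 0.0289] a -0.1799 -0.1605 b 0.0303 0.0471 zmax 0.03266097634322218
hub 119 [0.5661 0.0407 0.0343] a -0.2521 -0.2241 b -0.0216 0.0077 zmax 0.041710680247415866
tcp a,b -0.39388294199772533 -0.0005770967025946161
hh 941 [[559.0, 218.0], [616.0, 209.0], [637.0, 337.0], [580.0, 347.0]] c [598. 278.] [130.1  58.4]
hh b -0.029258534463571614 0.029159570488830208
```

Call:
{"name": "move_arm", "arguments": {
  "increments": [
    [[0,0,-0.012,0],[0,0,-0.012,0],[0,0.02,0,0],[0,0.036,0,0],[0,0.04,0,0],[0,0.04,0,0],[0,0.04,0,0],[0,0.04,0,0],[0,0.04,0,0],[0,0.04,0,0],[0,0.04,0,0],[0,0.04,0,0],[0,0.04,0,0],[0,0.04,0,0],[0,0.036,0,0],[0,0.03,0,0],[0,0.02,0,0],[0,0.01,0,0],[0,0,0,0],[0,0,0,0]]
  ]
}}

```text
t: 9.93
tool_pos: [0.551, 0.0257, 0.0242]
tool_rot: [0.128, 1.567, -0.127]
contact_force: [-0.4, -0.2, -1.2]
opening: 0.0592
```

```bash
python3 - <<'E'
from h import *
T=grab('top','t3');w=cloud(T)
u=np.array([.1616,.9869]);v=np.array([-.9869,.1616]);c=np.array([.5978,.2773])
o=ctrl.get_obs();print(o['tool_pos'],o['contact_force'],'tcp a,b',(o['tool_pos'][:2]-c)@u,(o['tool_pos'][:2]-c)@v)
hh=sel(w,.55,.65,.15,.38,.018,.032);rect(hh,'hh')
cv2.imwrite('pics/t3c.png',cv2.resize(T['pixels'][180:280,160:310,::-1],(750,500),interpolation=cv2.INTER_CUBIC))
E
```

```text
[0.55094899 0.0255302  0.02418269] [ 0.39093065  0.00880322 -2.3937293 ] tcp a,b -0.25604274086668993 0.005551265665000113
hh 1099 [[535.0, 342.0], [567.0, 149.0], [663.0, 165.0], [630.0, 358.0]] c [598.6 253.5] [ 96.9 196. ]
```

View pics/t3c.png

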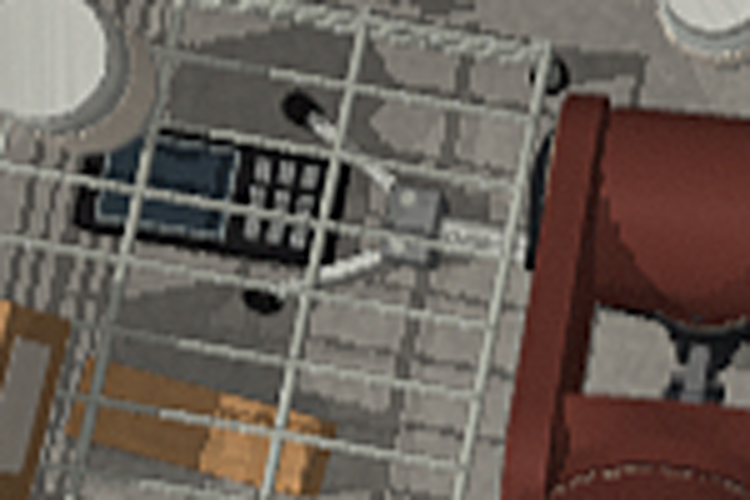

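Jaws straddle the handheld, well centred (pads at (300,105) and (263,297), handheld between). Clamping now.

Call:
{"name": "move_arm", "arguments": {
  "increments": [
    [[0,0,0.006,0],[0,0,0.006,0],[0,0,0,0],[0,0,0,0],[0,0,0,0],[0,0,0,0],[0,0,0,0],[0,0,0,0],[0,0,0,0],[0,0,0,0]]
  ],
  "gripper": 1,
  "squeeze": 20
}}

```text
t: 10.82
tool_pos: [0.5542, 0.0249, 0.0244]
tool_rot: [0.128, 1.567, -0.128]
contact_force: [-0.4, -1.9, -1.2]
opening: 0.057
```

Call:
{"name": "move_arm", "arguments": {
  "increments": [
    [[0,0,0,0],[0,0,0,0],[0,0,0,0],[0,0,0,0]]
  ]
}}

```text
t: 11.15
tool_pos: [0.5542, 0.025, 0.0244]
tool_rot: [0.127, 1.567, -0.128]
contact_force: [-0.8, -1.7, -0.8]
opening: 0.0572
```

```bash
python3 - <<'E'
from h import *
T=grab('top','t4')
print(ctrl.get_obs()['opening'])
cv2.imwrite('pics/t4c.png',cv2.resize(T['pixels'][180:280,160:310,::-1],(750,500),interpolation=cv2.INTER_CUBIC))
E
```

```text
0.05725891342715646
```

View pics/t4c.png

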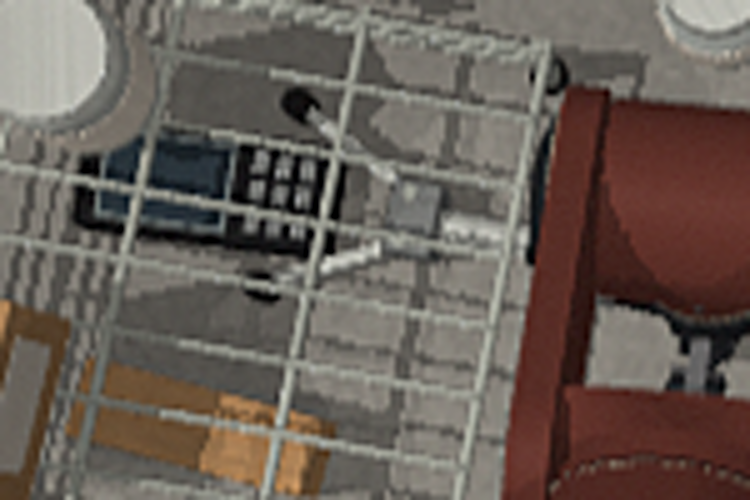

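The pads have not reached the handheld (trigger only partly in), so I'm squeezing a bit harder.

Call:
{"name": "move_arm", "arguments": {
  "increments": [
    [[0,0,0,0],[0,0,0,0],[0,0,0,0],[0,0,0,0],[0,0,0,0],[0,0,0,0]]
  ],
  "gripper": 1,
  "squeeze": 30
}}

```text
t: 11.7
tool_pos: [0.5541, 0.025, 0.0243]
tool_rot: [0.128, 1.567, -0.128]
contact_force: [0.6, -2.3, -1.9]
opening: 0.0562
```

```bash
python3 - <<'E'
from h import *
T=grab('wrist','w5');w=cloud(T)
cv2.imwrite('pics/w5c.png',cv2.resize(T['pixels'][60:480,120:520,::-1],(760,600),interpolation=cv2.INTER_CUBIC))
u=np.array([.1616,.9869]);v=np.array([-.9869,.1616]);c=ctrl.get_obs()['tool_pos'][:2]
a=(w[...,:2]-c)@u;b=(w[...,:2]-c)@v
for a0 in(.03,.045,.06,.075,.1,.15):
    m=(abs(a-a0)<.004)&(abs(b)<.05)&(w[...,2]>.012)&(w[...,2]<.06);print(a0,[(round(b[m][i],3),round(w[m][i,2],3)) for i in np.argsort(b[m])[::max(1,m.sum()//8)]])
E
```

```text
0.03 [(np.float64(-0.031), np.float64(0.032)), (np.float64(-0.025), np.float64(0.036)), (np.float64(-0.02), np.float64(0.035)), (np.float64(-0.016), np.float64(0.035)), (np.float64(-0.012), np.float64(0.036)), (np.float64(-0.008), np.float64(0.032)), (np.float64(0.011), np.float64(0.031)), (np.float64(0.015), np.float64(0.032)), (np.float64(0.02), np.float64(0.029))]
0.045 [(np.float64(-0.03), np.float64(0.031)), (np.float64(-0.025), np.float64(0.035)), (np.float64(-0.02), np.float64(0.036)), (np.float64(-0.016), np.float64(0.036)), (np.float64(-0.012), np.float64(0.036)), (np.float64(-0.008), np.float64(0.032)), (np.float64(0.009), np.float64(0.03)), (np.float64(0.014), np.float64(0.032))]
0.06 [(np.float64(-0.031), np.float64(0.031)), (np.float64(-0.023), np.float64(0.036)), (np.float64(-0.017), np.float64(0.036)), (np.float64(-0.011), np.float64(0.035)), (np.float64(-0.005), np.float64(0.035)), (np.float64(0.001), np.float64(0.035)), (np.float64(0.007), np.float64(0.036)), (np.float64(0.013), np.float64(0.034)), (np.float64(0.02), np.float64(0.031))]
0.075 [(np.float64(-0.031), np.float64(0.031)), (np.float64(-0.023), np.float64(0.035)), (np.float64(-0.017), np.float64(0.035)), (np.float64(-0.011), np.float64(0.035)), (np.float64(-0.005), np.float64(0.035)), (np.float64(0.001), np.float64(0.036)), (np.float64(0.007), np.float64(0.035)), (np.float64(0.013), np.float64(0.036))]
0.1 [(np.float64(-0.017), np.float64(0.02)), (np.float64(-0.012), np.float64(0.024)), (np.float64(-0.009), np.float64(0.026)), (np.float64(-0.007), np.float64(0.03)), (np.float64(-0.005), np.float64(0.027)), (np.float64(-0.003), np.float64(0.028)), (np.float64(-0.001), np.float64(0.029)), (np.float64(0.001), np.float64(0.023)), (np.float64(0.006), np.float64(0.02))]
0.15 []
```

View pics/w5c.png

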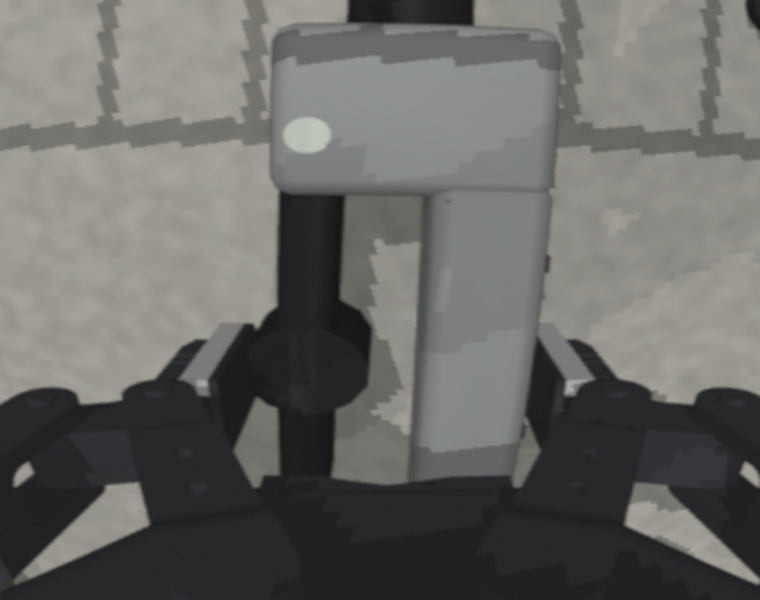

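```bash
python3 - <<'E'
from h import *
T=grab('wrist');w=cloud(T)
u=np.array([.1616,.9869]);v=np.array([-.9869,.1616]);o=ctrl.get_obs();c=o['tool_pos'][:2]
print(o['opening'],o['effort'],o['wrist_torque'])
# crop px -> full px : x*400/760+120, y*420/600+60
def at(x,y,n):
    r=int(y*.7+60);k=int(x*400/760+120);P=np.nanmedian(w[r-1:r+2,k-1:k+2].reshape(-1,3),0)
    print(n,'a %.4f b %.4f z %.4f'%((P[:2]-c)@u,(P[:2]-c)@v,P[2]))
at(310,320,'boss front');at(310,335,'b2');at(310,360,'boss mid');at(310,400,'boss back');at(310,440,'lever');at(345,370,'bossR');at(270,370,'bossL')
at(535,300,'grip edge front');at(512,470,'grip edge back');at(480,200,'grip start');at(415,40,'head front')
at(225,340,'Lpad');at(215,390,'Lpad low');at(240,360,'Lpadface');at(235,440,'Lpadfaceback');at(550,340,'Rpad');at(540,440,'Rpadface')
E
```

```text
0.056488748347948155 [  0.92723418 -37.17314601 -31.45452976   0.5567445   -0.14039459
   0.12212493] [-0.34803002  0.14883753  0.13095929]
boss front a 0.0166 b 0.0137 z 0.0315
b2 a 0.0127 b 0.0138 z 0.0314
boss mid a 0.0056 b 0.0142 z 0.0317
boss back a -0.0066 b 0.0147 z 0.0316
lever a -0.0191 b 0.0152 z 0.0323
bossR a 0.0029 b 0.0076 z 0.0320
bossL a 0.0026 b 0.0220 z 0.0320
grip edge front a 0.0233 b -0.0274 z 0.0355
grip edge back a -0.0279 b -0.0268 z 0.0353
grip start a 0.0475 b -0.0164 z 0.0354
head front a 0.0832 b -0.0053 z 0.0348
Lpad a 0.0106 b 0.0306 z 0.0313
Lpad low a 0.0084 b 0.0278 z 0.0532
Lpadface a 0.0058 b 0.0275 z 0.0337
Lpadfaceback a -0.0098 b 0.0277 z 0.0464
Rpad a 0.0105 b -0.0322 z 0.0310
Rpadface a -0.0088 b -0.0286 z 0.0485
```

Contact geometry is right but the pads sit high on the boss. I'll regrip about 7 mm lower.

Call:
{"name": "move_arm", "arguments": {
  "increments": [
    [[0,0,0,0],[0,0,0,0],[0,0,0,0],[0,0,0,0],[0.014,0,0,0],[0.014,0,0,0],[0,0.006,0,0],[0,0.006,0,0]]
  ],
  "gripper": 0.12,
  "squeeze": 20
}}

```text
t: 12.47
tool_pos: [0.5541, 0.0281, 0.0167]
tool_rot: [0.128, 1.568, -0.128]
contact_force: [-0.5, 0.7, -0.6]
opening: 0.0751
```

Call:
{"name": "move_arm", "arguments": {
  "increments": [
    [[0,0,0,0],[0,0,0,0],[0,0,0,0],[0,0,0,0],[0,0,0,0],[0,0,0,0],[0,0,0,0],[0,0,0,0]]
  ],
  "gripper": 1,
  "squeeze": 20
}}

```text
t: 13.13
tool_pos: [0.5559, 0.0278, 0.0184]
tool_rot: [0.127, 1.564, -0.128]
contact_force: [2.7, -0.5, 6.1]
opening: 0.0568
```

```bash
python3 - <<'E'
from h import *
T=grab('top','t6');print(ctrl.get_obs()['opening'])
a=cv2.resize(T['pixels'][180:280,160:310,::-1],(750,500),interpolation=cv2.INTER_CUBIC)
cv2.imwrite('pics/t6c.png',a[:,:420])
w=cloud(T);u=np.array([.1616,.9869]);v=np.array([-.9869,.1616]);c=np.array([.5978,.2773])
a=(w[...,:2]-c)@u;b=(w[...,:2]-c)@v;g=T['pixels'].astype(int).max(-1)
m=(w[...,2]>.015)&(w[...,2]<.045)&(g<60)&(a>-.07)&(a<.0)&(abs(b)<.08)
for i in range(-70,0,5):
    k=m&(a*1000>=i)&(a*1000<i+5);print(i,np.unique((b[k]*1000).round().astype(int)).tolist())
E
```

```text
0.0570298966368367
-70 []
-65 []
-60 [-25, -15, -12, -4, -2, 1, 9, 12, 14, 16, 19]
-55 [-25, -23, -17, -15, -12, -4, 0, 13]
-50 [-33, -25, -23, -22, -20, -17, -15, -14, -12, -11, -10, -7, -4, -3, -2, 1, 8, 10, 11, 14, 16, 18, 19, 21, 22]
-45 [-36, -34, -14, -13, -1, 2, 17, 19, 20, 22, 23]
-40 [-58, -57, -56, -54, -53, -51, -48, -34, -33, -26, -25, -23, -21, -18, -15, -13, -12, -10, -8, -5, -2, 0, 2, 10, 11, 13, 15, 16, 18, 20, 21, 23, 37, 45]
-35 [-60, -58, -57, -55, -54, -53, -52, -51, -50, -49, -47, -46, -45, -27, -24, -22, -20, -18, -15, -12, -7, -5, -2, 1, 17, 19, 21, 22, 23, 35, 37, 38, 45, 46, 47]
-30 [-57, -54, -52, -51, -49, -47, -45, -26, -11, -9, 0, 1, 13, 15, 17, 19, 20, 22, 36, 38, 46, 47]
-25 [-54, -48, -35, -34, -26, -24, -21, -19, -18, -16, -14, -13, -12, -10, -8, -6, -3, -2, -1, 0, 2, 10, 15, 18, 20, 21, 22, 23, 36]
-20 [-28, -12, 0, 1, 12, 17, 18, 19, 21, 23]
-15 [-27, -26, -24, -22, -21, -19, -16, -15, -14, -11, -9, -8, -6, -4, -3, -2, -1, 2, 9, 10, 12, 15, 17, 19, 20, 22]
-10 [-26, -25, -23, -21, -18, -15, -14, -10, -8, -6, -5, -3, -1, 0, 10, 12, 13, 15, 18, 20, 21, 23]
-5 [-22, -19, -17, -15, -9, -7, -4, -3, -2, 1, 2, 9, 11, 14, 21, 23, 24]
```

View pics/t6c.png

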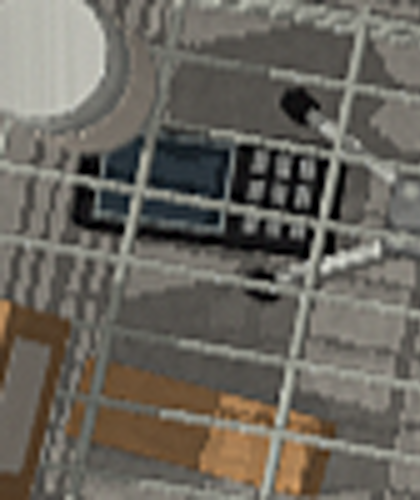

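Call:
{"name": "move_arm", "arguments": {
  "increments": [
    [[-0.008,0,0,0],[0,0,0,0],[0,0,0,0],[0,0,0,0],[0,0,0,0]]
  ],
  "gripper": 1,
  "squeeze": 45
}}

```text
t: 13.6
tool_pos: [0.5539, 0.0281, 0.0189]
tool_rot: [0.128, 1.568, -0.128]
contact_force: [1.2, -0.8, 2.2]
opening: 0.0552
```

The jaws stayed put while the force rose, and a -u push built up. The straight jaw arms are wedging on the foot corners. I'll back off so the pads sit only about 12 mm in from the foot end.

Call:
{"name": "move_arm", "arguments": {
  "increments": [
    [[0,0,0,0],[0,0,0,0],[0,0,0,0],[0,0,0,0],[0,-0.02,0,0],[0,-0.03,0,0],[0,-0.03,0,0],[0,-0.012,0,0],[0,0,0,0]]
  ],
  "gripper": 0.31,
  "squeeze": 20
}}

```text
t: 14.35
tool_pos: [0.5505, 0.0042, 0.0192]
tool_rot: [0.128, 1.567, -0.129]
contact_force: [-0.1, 0.6, -1.1]
opening: 0.0589
```

Call:
{"name": "move_arm", "arguments": {
  "increments": [
    [[0,0,0,0],[0,0,0,0],[0,0,0,0],[0,0,0,0],[0,0,0,0],[0,0,0,0],[0,0,0,0],[0,0,0,0]]
  ],
  "gripper": 1,
  "squeeze": 20
}}

```text
t: 15.02
tool_pos: [0.5511, 0.0052, 0.0195]
tool_rot: [0.127, 1.566, -0.128]
contact_force: [0.3, -1.3, -0.6]
opening: 0.0513
```

```bash
cat > pads.py <<'E'
from h import *
T=grab('top');o=ctrl.get_obs();print(o['opening'],o['tool_pos'],o['contact_force'])
w=cloud(T);u=np.array([.1616,.9869]);v=np.array([-.9869,.1616]);c=np.array([.5978,.2773])
a=(w[...,:2]-c)@u;b=(w[...,:2]-c)@v;g=T['pixels'].astype(int).max(-1)
m=(w[...,2]>.015)&(w[...,2]<.045)&(g<60)&(a>-.09)&(a<.0)&(abs(b)<.08)
for i in range(-90,-10,5):
    k=m&(a*1000>=i)&(a*1000<i+5);print(i,np.unique((b[k]*1000).round().astype(int)).tolist())
E
python3 pads.py
```

```text
0.05135697997701606 [0.55105557 0.00518191 0.01949633] [ 0.5850421 -3.7465686 -0.5071439]
-90 []
-85 []
-80 []
-75 []
-70 []
-65 []
-60 [-4, -2, 1, 9, 11, 14, 19]
-55 [-50, -48, -45, -42, -41, -38, -37, -35, -33, -26, -23, -20, -15, -13, -5, -2, 0, 11, 14, 24, 27, 32, 34, 37]
-50 [-47, -44, -42, -40, -39, -37, -36, -25, -23, -22, -20, -18, -17, -15, -14, -13, -12, -10, -9, -7, -6, -5, -2, -1, 1, 9, 11, 14, 16, 17, 18, 19, 21, 24, 27, 29, 30, 32, 33, 35, 37, 38]
-45 [-44, -41, -39, -35, -17, -14, -13, -1, 2, 17, 19, 22, 25, 28, 30, 31, 33, 36]
-40 [-34, -26, -23, -20, -17, -13, -10, -8, -5, -4, -2, 0, 2, 11, 12, 15, 18, 20, 21, 23]
-35 [-25, -22, -20, -15, -13, -12, -10, -7, 0, 1, 13, 16, 19, 21, 22, 23]
-30 [-34, -28, -16, -13, -11, 0, 1, 2, 15, 17, 18, 19, 20, 22]
-25 [-34, -27, -26, -25, -23, -21, -20, -18, -16, -13, -10, -9, -8, -5, -3, -2, 0, 9, 10, 12, 13, 15, 18, 21, 23]
-20 [-28, -27, -13, -12, 0, 1, 18, 19, 21, 24]
-15 [-26, -24, -22, -19, -17, -13, -11, -8, -6, -3, -1, 2, 9, 12, 14, 15, 17, 18, 19, 20, 22, 23]
```

Clamped: opening 51.4 mm, pads on both sides at about 12 mm in from the foot. Drawing it out.

Call:
{"name": "move_arm", "arguments": {
  "increments": [
    [[0,-0.01,0,0],[0,-0.02,0,0],[0,-0.03,0,0],[0,-0.035,0,0],[0,-0.035,0,0],[0,-0.035,0,0],[0,-0.035,0,0],[0,-0.035,0,0],[0,-0.035,0,0],[0,-0.035,0,0],[0,-0.035,0,0],[0,-0.03,0,0],[0,-0.02,0,0],[0,-0.01,0,0]]
  ]
}}

```text
t: 16.23
tool_pos: [0.5346, -0.0942, 0.0194]
tool_rot: [0.128, 1.567, -0.128]
contact_force: [1.6, 7.0, 4.3]
opening: 0.0513
```

```bash
python3 - <<'E'
from h import *
T=grab('top','t7');w=cloud(T);go((.515,-.217),-9.3)
rect(sel(w,.53,.66,.06,.35,.018,.032),'hh')
E
```

```text
t 16.28 pos [ 0.5346 -0.0944  0.0195] zyaw -9.34 open 0.0516 F [-0.4  2.4  3.9] | shift units [ 2.000e-04 -4.965e-01  2.200e-03] turn units -0.0005
hh 1096 [[518.0, 243.0], [551.0, 55.0], [666.0, 75.0], [633.0, 263.0]] c [591.7 159.1] [116.7 190.6]
```

Call:
{"name": "move_arm", "arguments": {
  "increments": [
    [[0,-0.01,0,0],[0,-0.02,0,0],[0,-0.03,0,0],[0,-0.035,0,0],[0,-0.035,0,0],[0,-0.035,0,0],[0,-0.035,0,0],[0,-0.035,0,0],[0,-0.035,0,0],[0,-0.035,0,0],[0,-0.035,0,0],[0,-0.035,0,0],[0,-0.035,0,0],[0,-0.035,0,0],[0,-0.03,0,0],[0,-0.025,0,0],[0,-0.02,0,0],[0,-0.015,0,0],[0,-0.01,0,0],[0,0,0,0]]
  ]
}}

```text
t: 17.95
tool_pos: [0.5126, -0.2279, 0.0195]
tool_rot: [0.128, 1.567, -0.127]
contact_force: [-0.3, 3.5, 5.2]
opening: 0.0517
```

```bash
python3 - <<'E'
from h import *
T=grab('top','t8');w=cloud(T);go((.44,-.225),-9.3)
rect(sel(w,.5,.64,-.02,.35,.018,.028),'hh')
cv2.imwrite('pics/t8c.png',cv2.resize(T['pixels'][150:330,120:420,::-1],(700,420),interpolation=cv2.INTER_CUBIC))
E
```

```text
t 18.0 pos [ 0.5126 -0.2279  0.0195] zyaw -9.29 open 0.0516 F [0.4 3.6 4.8] | shift units [ 1.000e-04 -3.540e-02 -2.883e-01] turn units 0.0001
hh 1084 [[514.0, -19.0], [600.0, -19.0], [600.0, 119.0], [514.0, 119.0]] c [557.2  49.9] [138.8  86. ]
```

View pics/t8c.png

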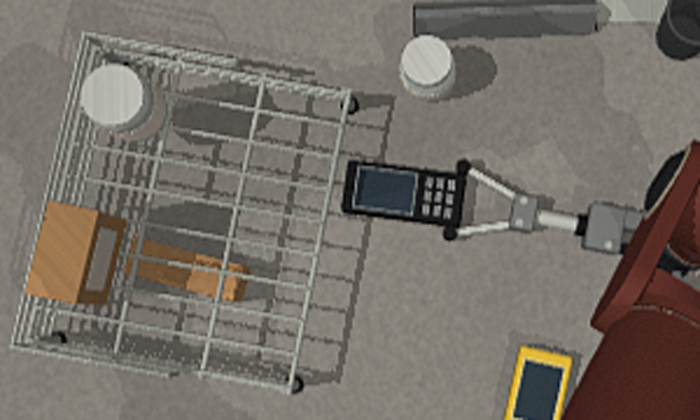

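Handheld is just out of the mouth, clamped between the pads at (462,168) and (450,232). Shifting clear of shelf and stand.

Call:
{"name": "move_arm", "arguments": {
  "increments": [
    [[0,-0.004,-0.008,0],[0,-0.005,-0.016,0],[0,-0.005,-0.02,0],[0,-0.005,-0.02,0],[0,-0.005,-0.02,0],[0,-0.006,-0.02,0],[0,-0.006,-0.02,0],[0,-0.006,-0.02,0],[0,-0.006,-0.02,0],[0,-0.006,-0.02,0],[0,-0.006,-0.02,0],[0,-0.006,-0.02,0],[0,-0.006,-0.02,0],[0,-0.006,-0.02,0],[0,-0.006,-0.016,0],[0,-0.004,-0.008,0],[0,0,0,0]]
  ]
}}

```text
t: 19.42
tool_pos: [0.4374, -0.238, 0.0194]
tool_rot: [0.128, 1.568, -0.127]
contact_force: [1.4, 1.6, 6.1]
opening: 0.0517
```

Call:
{"name": "move_arm", "arguments": {
  "increments": [
    [[0,0,0,0],[0,0,0,0],[0,0,0,0],[0,0,0,0],[0,0,0,0],[0,0,0,0]]
  ],
  "gripper": 0.2
}}

```text
t: 19.92
tool_pos: [0.4377, -0.2378, 0.019]
tool_rot: [0.127, 1.568, -0.127]
contact_force: [0.4, -0.6, -0.0]
opening: 0.0685
```

Call:
{"name": "move_arm", "arguments": {
  "increments": [
    [[0,0,0,0],[0,0,0,0],[0,0,0,0],[-0.03,0,0,0],[-0.05,0,0,0],[-0.1,0,0,0],[-0.14,0,0,0],[-0.16,0,0,0],[-0.16,0,0,0],[-0.1,0,0,0],[0,0,0,0]]
  ],
  "gripper": 0
}}

```text
t: 20.83
tool_pos: [0.4411, -0.2402, 0.2131]
tool_rot: [0.121, 1.555, -0.133]
contact_force: [0.3, 0.6, 1.6]
opening: 0.0855
```

```bash
python3 - <<'E'
from h import *
T=grab('top','t9');w=cloud(T)
r=ctrl.trace('top','handheld')
for k in r[:3]:
    p=w[k['region']];p=p[(p[:,2]>.015)&(p[:,2]<.033)];print(k['score'],k['pixel']);rect(p,'hh') if len(p) else 0
W=grab('wrist','w9');x=cloud(W);go((.5,.05),-9.3)
rect(sel(x,.4,.62,.005,.11,.018,.03),'hhw');rect(sel(w,.4,.62,.005,.11,.018,.03),'hht')
rect(sel(x,.38,.5,-.35,-.1,.02,.045),'grip')
E
```

```text
0.76 [324.8, 346.5]
hh 1229 [[263.0, -102.0], [391.0, -131.0], [404.0, -74.0], [276.0, -45.0]] c [333.4 -87.6] [ 58.5 130.6]
0.64 [257.3, 296.6]
hh 1196 [[454.0, -18.0], [512.0, -26.0], [529.0, 103.0], [472.0, 111.0]] c [491.8  42.4] [130.7  58.1]
t 20.98 pos [ 0.4378 -0.2377  0.2042] zyaw -9.3 open 0.0849 F [-0.4 -0.2 -0.8] | shift units [-0.      1.1761  0.0596] turn units -0.0
hhw 0 [[0.0, 0.0], [0.0, 0.0], [0.0, 0.0], [0.0, 0.0]] c [0. 0.] [0. 0.]
hht 938 [[458.0, 6.0], [515.0, -2.0], [529.0, 103.0], [472.0, 111.0]] c [493.4  54.3] [106.   58.1]
grip 10352 [[378.0, -100.0], [397.0, -357.0], [501.0, -350.0], [482.0, -92.0]] c [ 439.7 -224.9] [104.3 258.1]
```

View pics/w9.png

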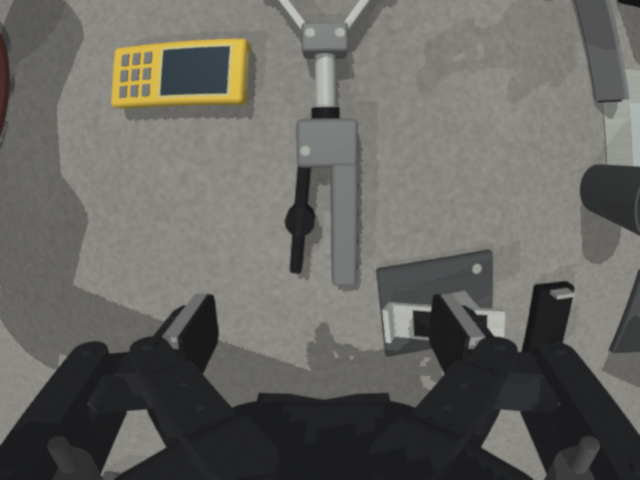

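The reacher is lying flat and released, its jaws open off the handheld; the handheld is out at (0.492, 0.042). Going over it.

Call:
{"name": "move_arm", "arguments": {
  "increments": [
    [[0,0.05,0.003,0],[0,0.084,0.002,0],[0,0.084,0.002,0],[0,0.084,0.002,0],[0,0.084,0.002,0],[0,0.084,0.002,0],[0,0.084,0.002,0],[0,0.084,0.002,0],[0,0.084,0.002,0],[0,0.084,0.002,0],[0,0.084,0.002,0],[0,0.084,0.002,0],[0,0.084,0.002,0],[0,0.082,0.003,0],[0,0,0,-0.018],[0,0,0,0]]
  ]
}}

```text
t: 22.32
tool_pos: [0.4901, 0.0439, 0.2019]
tool_rot: [0.103, 1.573, -0.103]
contact_force: [0.5, 0.5, 0.3]
opening: 0.0855
```

```bash
python3 - <<'E'
from h import *
W=grab('wrist','w10');x=cloud(W)
rect(sel(x,.43,.56,-.04,.12,.018,.0265),'hhw')
for k in ctrl.trace('wrist','handheld')[:2]:
    p=x[k['region']];p=p[(p[:,2]>.015)&(p[:,2]<.033)];print(k['score'],k['pixel'],np.median(p[:,2]));rect(p,'hh')
go((.4918,.0424),-7.7,.017)
E
```

```text
hhw 9488 [[430.0, -40.0], [535.0, -40.0], [535.0, 109.0], [430.0, 110.0]] c [482.6  34.8] [149.5 105. ]
0.76 [217.0, 325.1] 0.025024160169355297
hh 9822 [[454.0, -18.0], [511.0, -26.0], [528.0, 103.0], [471.0, 111.0]] c [491.   42.5] [129.7  58.4]
0.76 [360.3, 228.0] 0.024864856420686976
hh 2194 [[263.0, -100.0], [390.0, -130.0], [403.0, -73.0], [276.0, -43.0]] c [333.2 -86.2] [ 58.8 130.6]
t 22.42 pos [0.4904 0.0427 0.2025] zyaw -7.69 open 0.0854 F [ 0.2 -0.2 -0.4] | shift units [ 7.421e-01 -1.000e-04  8.100e-03] turn units 0.0002
```

Call:
{"name": "move_arm", "arguments": {
  "increments": [
    [[0.1,0,0.004,0],[0.12,0,0,0],[0.12,0,0,0],[0.12,0,0,0],[0.1,0,0,0],[0.08,0,0,0],[0.05,0,0,0],[0.03,0,0,0],[0.02,0,0,0],[0,0,0,0]]
  ]
}}

```text
t: 23.25
tool_pos: [0.4917, 0.0418, 0.0184]
tool_rot: [0.106, 1.57, -0.106]
contact_force: [-0.3, -0.3, 0.3]
opening: 0.0852
```

Call:
{"name": "move_arm", "arguments": {
  "increments": [
    [[0,0,0,0],[0,0,0,0],[0,0,0,0],[0,0,0,0],[0,0,0,0],[0,0,0,0],[0,0,0,0],[-0.01,0,0,0],[-0.03,0,0,0],[-0.06,0,0,0],[-0.1,0,0,0],[-0.12,0,0,0],[-0.12,0,0,0],[-0.1,0,0,0],[-0.06,0,0,0],[0,0,0,0]]
  ],
  "gripper": 1,
  "squeeze": 25
}}

```text
t: 24.58
tool_pos: [0.495, 0.0419, 0.1743]
tool_rot: [0.105, 1.559, -0.105]
contact_force: [1.1, 0.8, -1.0]
opening: 0.0571
```

```bash
python3 - <<'E'
from h import *
W=grab('wrist');x=cloud(W);o=ctrl.get_obs();M=R.from_rotvec(o['tool_rot']).as_matrix()
k=ctrl.trace('wrist','handheld')[0];print(k['score'],k['pixel'])
p=(x[k['region']]-o['tool_pos'])@M
p=p[~np.isnan(p[:,0])&(abs(p[:,0])<.03)]
r=cv2.minAreaRect((p[:,1:]*1000).astype(np.float32));print('tool y,z box',np.round(cv2.boxPoints(r)).tolist(),r[0])
q=p[abs(p[:,2])<.02];print('x vs y fit',np.polyfit(q[:,1],q[:,0],1),'median x',np.median(q[:,0]))
go((.5459,-.3495),-90)
E
```

```text
0.8 [261.3, 323.2]
tool y,z box [[-37.0, 31.0], [-37.0, -27.0], [66.0, -27.0], [66.0, 31.0]] (14.071025848388672, 1.8464775085449219)
x vs y fit [ 0.00962035 -0.00746819] median x -0.007423110814398627
t 24.68 pos [0.4925 0.042  0.1694] zyaw -7.68 open 0.0576 F [-1.  -0.1 -3. ] | shift units [ 3.0000e-04 -1.5234e+00  4.2120e-01] turn units 0.9146
```

Held straight and level. Carrying to above the stand, then turning.

Call:
{"name": "move_arm", "arguments": {
  "increments": [
    [[0,-0.05,0.015,0],[0,-0.095,0.03,0],[0,-0.1,0.031,0],[0,-0.1,0.031,0],[0,-0.1,0.031,0],[0,-0.1,0.031,0],[0,-0.1,0.031,0],[0,-0.1,0.032,0],[0,-0.1,0.032,0],[0,-0.1,0.032,0],[0,-0.1,0.032,0],[0,-0.1,0.032,0],[0,-0.1,0.032,0],[0,-0.1,0.032,0],[0,-0.095,0.03,0],[0,-0.05,0.015,0],[0,-0.025,0.014,0],[0,0,0,0]]
  ]
}}

```text
t: 26.18
tool_pos: [0.561, -0.3498, 0.1674]
tool_rot: [0.108, 1.57, -0.105]
contact_force: [-0.0, 0.3, -2.2]
opening: 0.0574
```

Call:
{"name": "move_arm", "arguments": {
  "increments": [
    [[0,0,0,0.0646],[0,0,0,0.07],[0,0,0,0.078],[0,0,0,0.078],[0,0,0,0.078],[0,0,0,0.078],[0,0,0,0.078],[0,0,0,0.078],[0,0,0,0.078],[0,0,0,0.078],[0,0,0,0.078],[0,0,0,0.078],[0,0,0,0],[0,0,0,0]]
  ]
}}

```text
t: 27.35
tool_pos: [0.5614, -0.348, 0.1688]
tool_rot: [1.206, 1.213, -1.206]
contact_force: [-0.3, 0.4, -2.7]
opening: 0.0577
```

```bash
python3 - <<'E'
from h import *
go((.561,-.3495),-90)
W=grab('wrist');x=cloud(W);T=grab('top');w=cloud(T);S=grab('scene');s=cloud(S)
for n,c in(('w',x),('t',w),('s',s)):
    p=sel(c,.44,.62,-.42,-.28,.005,.018);
    if len(p)>20: rect(p,n+' base')
    p=sel(c,.44,.62,-.375,-.325,.015,.1)
    if len(p)>20: rect(p,n+' plate')
rect(sel(w,.45,.66,-.42,-.28,.15,.2),'held top')
rect(sel(s,.45,.66,-.42,-.28,.15,.2),'held scene')
cv2.imwrite('pics/c11.png',np.hstack([cv2.resize(S['pixels'][200:340,100:290,::-1],(400,300)),cv2.resize(W['pixels'][:,:,::-1],(400,300))]))
E
```

```text
t 27.35 pos [ 0.5614 -0.348   0.1688] zyaw -89.75 open 0.0577 F [-0.3  0.4 -2.7] | shift units [-0.     -0.0017  0.0058] turn units 0.0028
t base 775 [[439.0, -344.0], [609.0, -349.0], [610.0, -286.0], [440.0, -281.0]] c [ 524.5 -315.1] [ 63.4 170. ]
t plate 214 [[482.0, -331.0], [483.0, -352.0], [575.0, -347.0], [574.0, -326.0]] c [ 528.8 -339.1] [92.5 21.4]
s base 1257 [[453.0, -400.0], [601.0, -401.0], [602.0, -281.0], [454.0, -280.0]] c [ 527.8 -340.9] [120.  147.9]
s plate 382 [[478.0, -368.0], [585.0, -369.0], [585.0, -334.0], [479.0, -333.0]] c [ 531.7 -350.9] [ 35.6 106.3]
held top 412 [[541.0, -319.0], [626.0, -376.0], [652.0, -338.0], [567.0, -280.0]] c [ 596.6 -328.3] [ 46.8 102.5]
held scene 1388 [[496.0, -307.0], [499.0, -395.0], [631.0, -392.0], [628.0, -303.0]] c [ 563.6 -349.2] [132.   88.6]
```

View pics/c11.png

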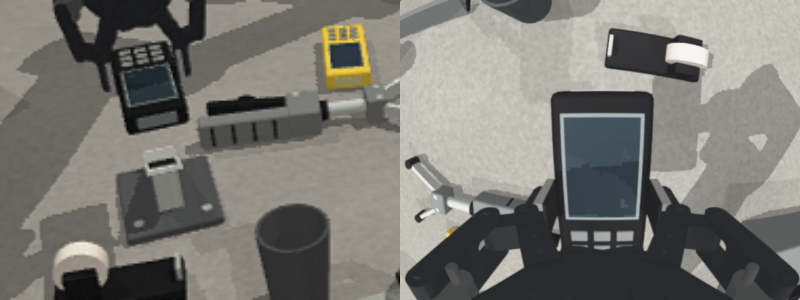

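Handheld is over the stand, top end towards +x, square. Lowering to just above the plate.

Call:
{"name": "move_arm", "arguments": {
  "increments": [
    [[0,-0.014,0.002,0.0028],[0,-0.02,0.003,0],[0.02,-0.02,0.003,0],[0.04,0,0,0],[0.05,0,0,0],[0.05,0,0,0],[0.05,0,0,0],[0.04,0,0,0],[0.025,0,0,0],[0,0,0,0]]
  ],
  "squeeze": 20
}}

```text
t: 28.33
tool_pos: [0.5469, -0.3505, 0.0976]
tool_rot: [1.213, 1.212, -1.214]
contact_force: [-0.2, 0.3, -3.0]
opening: 0.0573
```

Call:
{"name": "move_arm", "arguments": {
  "increments": [
    [[0.01,0,0,0],[0.01,0,0,0],[0.01,0,0,0],[0.01,0,0,0],[0.01,0,0,0],[0.008,0,0,0],[0,0,0,0]]
  ]
}}

```text
t: 28.92
tool_pos: [0.5475, -0.3522, 0.0891]
tool_rot: [1.211, 1.208, -1.214]
contact_force: [-10.3, 3.0, 10.4]
opening: 0.0575
```

```bash
cat > tilt.py <<'E'
from h import *
go((.5397,-.350),-90,.0693)
S=grab('scene');s=cloud(S);k=ctrl.trace('scene','handheld')
for r in k[:3]:
    p=s[r['region']];p=p[~np.isnan(p[:,0])]
    p=p[(p[:,1]<-.3)&(p[:,0]>.46)&(abs(p[:,1]+.35)<.026)]
    if len(p)<50: continue
    for _ in range(4):
        A=np.c_[p[:,:2],np.ones(len(p))];q=np.linalg.lstsq(A,p[:,2],rcond=None)[0];p=p[abs(A@q-p[:,2])<.004]
    print(r['score'],len(p),'tilt deg',np.degrees(np.arctan(q[0])).round(1),'roll',np.degrees(np.arctan(q[1])).round(1),'top face z at x=.5397',(q@[.5397,-.35,1]).round(4));
    P=s[r['region']];P=P[(P[:,1]<-.3)&(P[:,0]>.46)];print(np.percentile(P,[1,99],axis=0).round(4).tolist());rect(p,'topface')
E
python3 tilt.py
```

```text
t 28.92 pos [ 0.5475 -0.3522  0.0891] zyaw -90.23 open 0.0575 F [-10.3   3.   10.4] | shift units [ 0.0794 -0.0311 -0.0086] turn units -0.0025
0.59 417 tilt deg 6.2 roll -0.9 top face z at x=.5397 0.0916
[[0.4855, -0.382, 0.0798], [0.6135, -0.3257, 0.1028]]
topface 417 [[484.0, -326.0], [484.0, -376.0], [613.0, -376.0], [613.0, -325.0]] c [ 548.7 -350.6] [128.8  50.6]
0.45 145 tilt deg -0.9 roll -6.4 top face z at x=.5397 0.0123
[[0.4833, -0.4024, -0.0014], [0.6045, -0.3018, 0.0598]]
topface 145 [[516.0, -324.0], [516.0, -366.0], [602.0, -366.0], [602.0, -324.0]] c [ 558.7 -345. ] [85.9 41.7]
```

It is pivoting in the pads as planned (6° so far). Continuing.

Call:
{"name": "move_arm", "arguments": {
  "increments": [
    [[0.006,0,0,0],[0.008,0,0,0],[0.008,0,0,0],[0.008,0,0,0],[0.008,0,0,0],[0,0,0,0]]
  ]
}}

```text
t: 29.52
tool_pos: [0.5471, -0.3521, 0.0793]
tool_rot: [1.21, 1.209, -1.214]
contact_force: [-10.4, 2.8, 10.5]
opening: 0.0575
```

```bash
python3 tilt.py
```

```text
t 29.52 pos [ 0.5471 -0.3521  0.0793] zyaw -90.23 open 0.0575 F [-10.4   2.8  10.5] | shift units [ 0.0399 -0.0295 -0.0083] turn units -0.0026
0.55 202 tilt deg 17.0 roll 1.8 top face z at x=.5397 0.0816
[[0.4883, -0.3826, 0.0518], [0.6106, -0.3253, 0.1079]]
topface 202 [[491.0, -375.0], [608.0, -376.0], [608.0, -326.0], [492.0, -324.0]] c [ 549.6 -350.1] [ 50.4 116.6]
```

Call:
{"name": "move_arm", "arguments": {
  "increments": [
    [[0.006,0,0,0],[0.008,0,0,0],[0.008,0,0,0],[0.006,0,0,0],[0,0,0,0]]
  ]
}}

```text
t: 30.03
tool_pos: [0.5473, -0.352, 0.0742]
tool_rot: [1.211, 1.21, -1.215]
contact_force: [-14.5, 6.5, 18.0]
opening: 0.0571
```

```bash
python3 tilt.py
```

```text
t 30.03 pos [ 0.5473 -0.352   0.0742] zyaw -90.24 open 0.0571 F [-14.5   6.5  18. ] | shift units [ 0.0197 -0.0302 -0.008 ] turn units -0.0026
0.62 115 tilt deg 18.6 roll 1.1 top face z at x=.5397 0.0812
[[0.5058, -0.3808, 0.06], [0.6085, -0.3278, 0.1102]]
topface 115 [[531.0, -331.0], [534.0, -380.0], [607.0, -376.0], [604.0, -326.0]] c [ 569.3 -353.4] [73.4 49.3]
```

```bash
cat > prof.py <<'E'
from h import *
o=ctrl.get_obs();print('tcp',o['tool_pos'].round(4),'F',o['contact_force'].round(1),'op',round(o['opening'],4))
for n in('wrist','scene','top'):
    c=cloud(grab(n));out=[]
    for x in np.arange(.47,.63,.01):
        p=sel(c,x-.005,x+.005,-.372,-.328,.02,.125)
        out.append((round(x,2),len(p),)+tuple(np.percentile(p[:,2]*1000,[10,50,90]).round().astype(int).tolist()) if len(p)>5 else (round(x,2),0))
    print(n,out)
E
python3 prof.py
```

```text
tcp [ 0.5473 -0.352   0.0742] F [-14.3   6.7  18.2] op 0.0573
wrist [(np.float64(0.47), 0), (np.float64(0.48), 0), (np.float64(0.49), 260, 50, 51, 53), (np.float64(0.5), 787, 55, 57, 59), (np.float64(0.51), 893, 61, 63, 65), (np.float64(0.52), 1226, 67, 69, 70), (np.float64(0.53), 1157, 71, 75, 77), (np.float64(0.54), 1605, 78, 81, 83), (np.float64(0.55), 1981, 84, 86, 89), (np.float64(0.56), 2456, 90, 92, 94), (np.float64(0.57), 3128, 95, 98, 100), (np.float64(0.58), 3980, 101, 104, 106), (np.float64(0.59), 5214, 106, 108, 110), (np.float64(0.6), 7065, 103, 109, 111), (np.float64(0.61), 2158, 94, 98, 101), (np.float64(0.62), 0), (np.float64(0.63), 0)]
scene [(np.float64(0.47), 0), (np.float64(0.48), 0), (np.float64(0.49), 0), (np.float64(0.5), 0), (np.float64(0.51), 8, 61, 61, 64), (np.float64(0.52), 10, 66, 68, 69), (np.float64(0.53), 0), (np.float64(0.54), 6, 78, 81, 83), (np.float64(0.55), 9, 83, 86, 86), (np.float64(0.56), 84, 25, 41, 54), (np.float64(0.57), 90, 24, 40, 54), (np.float64(0.58), 34, 69, 71, 104), (np.float64(0.59), 26, 105, 107, 109), (np.float64(0.6), 168, 96, 104, 109), (np.float64(0.61), 71, 91, 95, 100), (np.float64(0.62), 0), (np.float64(0.63), 0)]
top [(np.float64(0.47), 0), (np.float64(0.48), 0), (np.float64(0.49), 0), (np.float64(0.5), 0), (np.float64(0.51), 0), (np.float64(0.52), 0), (np.float64(0.53), 0), (np.float64(0.54), 0), (np.float64(0.55), 0), (np.float64(0.56), 0), (np.float64(0.57), 11, 96, 99, 100), (np.float64(0.58), 36, 100, 102, 106), (np.float64(0.59), 56, 104, 107, 110), (np.float64(0.6), 56, 102, 109, 112), (np.float64(0.61), 19, 96, 98, 100), (np.float64(0.62), 0), (np.float64(0.63), 0)]
```

The wrist profile shows the top face sloping 29.7°, so it is flush on the plate and about 12 mm up from the lip. Easing the pressure and sliding it down to the lip.

Call:
{"name": "move_arm", "arguments": {
  "increments": [
    [[-0.008,0,0,0],[0,0,0,0],[0.0028,-0.0048,0,0],[0.0028,-0.0048,0,0],[0.0028,-0.0048,0,0],[0.0028,-0.0048,0,0],[0.0028,-0.0048,0,0],[0.0028,-0.0048,0,0],[0.0028,-0.0048,0,0],[0,0,0,0]]
  ]
}}

```text
t: 31.12
tool_pos: [0.5425, -0.3534, 0.0715]
tool_rot: [1.212, 1.198, -1.209]
contact_force: [0.6, 0.6, 8.7]
opening: 0.0573
```

```bash
python3 prof.py | head -2 | sed 's/np.float64//g'
```

```text
tcp [ 0.5425 -0.3534  0.0715] F [0.6 0.6 8.7] op 0.0573
wrist [((0.47), 0), ((0.48), 39, 47, 47, 48), ((0.49), 547, 48, 52, 55), ((0.5), 843, 54, 56, 60), ((0.51), 999, 60, 62, 66), ((0.52), 1285, 66, 68, 70), ((0.53), 1382, 72, 75, 77), ((0.54), 1820, 78, 81, 83), ((0.55), 2229, 84, 86, 89), ((0.56), 2783, 90, 92, 94), ((0.57), 3512, 95, 98, 100), ((0.58), 4629, 101, 103, 105), ((0.59), 6036, 106, 107, 109), ((0.6), 5826, 94, 101, 106), ((0.61), 0), ((0.62), 0), ((0.63), 0)]
```

Call:
{"name": "move_arm", "arguments": {
  "increments": [
    [[0.0028,-0.0048,0,0],[0.0028,-0.0048,0,0],[0.0028,-0.0048,0,0],[0.0028,-0.0048,0,0],[0,0,0,0]]
  ]
}}

```text
t: 31.68
tool_pos: [0.5397, -0.3537, 0.07]
tool_rot: [1.214, 1.194, -1.207]
contact_force: [6.1, 1.9, 9.4]
opening: 0.0572
```

```bash
cat > top.py <<'E'
from h import *
go((.5397,-.35),-90)
for n in('wrist','scene'):
    c=cloud(grab(n));p=sel(c,.46,.64,-.395,-.305,.04,.115)
    d=p[:,2]-(.0522+(p[:,0]-.4896)*.577);p=p[(abs(d)<.004)]
    for _ in range(2):
        A=np.c_[p[:,:2],np.ones(len(p))];q=np.linalg.lstsq(A,p[:,2],rcond=None)[0];p=p[abs(A@q-p[:,2])<.0025]
    print(n,'slopes deg',np.degrees(np.arctan(q[:2])).round(2),'z@.5397',(q@[.5397,-.35,1]).round(4));rect(p,'face')
    for x in(.50,.52,.56,.58,.595):
        y=p[abs(p[:,0]-x)<.004][:,1]
        if len(y)>9: print('  x',x,'y',np.percentile(y,[1,99]).round(4),'mid',np.percentile(y,[1,99]).mean().round(4))
E
python3 top.py;
```

```text
t 31.68 pos [ 0.5397 -0.3537  0.07  ] zyaw -90.29 open 0.0572 F [6.1 1.9 9.4] | shift units [-0.0001 -0.0002 -0.0146] turn units -0.0032
wrist slopes deg [29.59 -0.37] z@.5397 0.0799
face 31308 [[479.0, -313.0], [481.0, -396.0], [592.0, -394.0], [591.0, -311.0]] c [ 535.9 -353.6] [111.6  83.2]
  x 0.5 y [-0.3806 -0.3271] mid -0.3538
  x 0.52 y [-0.381 -0.327] mid -0.354
  x 0.56 y [-0.3811 -0.3269] mid -0.354
  x 0.58 y [-0.3812 -0.3271] mid -0.3541
  x 0.595 y [-0.38   -0.3356] mid -0.3578
scene slopes deg [29.41 -0.19] z@.5397 0.0792
face 134 [[482.0, -319.0], [488.0, -397.0], [594.0, -389.0], [588.0, -311.0]] c [ 537.8 -354. ] [106.   78.8]
  x 0.58 y [-0.3723 -0.3307] mid -0.3515
```

Lip contact felt (+6 N in x). The handheld is about 4 mm off centre in y, so I'm nudging it back.

Call:
{"name": "move_arm", "arguments": {
  "increments": [
    [[-0.004,0,-0.004,-0.003],[0,0,-0.004,0],[0,0,-0.004,0],[0,0,-0.003,0],[0,0,0,0],[0,0,0,0]]
  ]
}}

```text
t: 32.28
tool_pos: [0.5397, -0.3519, 0.0703]
tool_rot: [1.206, 1.192, -1.204]
contact_force: [7.2, -5.2, 3.0]
opening: 0.0574
```

```bash
python3 top.py; python3 - <<'E'
from h import *
for n in('wrist','top','scene'):
    c=cloud(grab(n));p=sel(c,.47,.62,-.42,-.28,.006,.018)
    if len(p)<30: continue
    for x in(.49,.51,.53,.55,.57,.59):
        y=p[abs(p[:,0]-x)<.006][:,1]
        if len(y)>9: print(n,x,np.percentile(y,[1,99]).round(4),len(y))
E
```

```text
t 32.28 pos [ 0.5397 -0.3519  0.0703] zyaw -89.95 open 0.0574 F [ 7.2 -5.2  3. ] | shift units [-0.0001  0.0001 -0.0076] turn units 0.0005
wrist slopes deg [29.83 -0.54] z@.5397 0.0802
face 31404 [[480.0, -393.0], [591.0, -396.0], [593.0, -311.0], [482.0, -308.0]] c [ 536.2 -352. ] [ 84.8 111. ]
  x 0.5 y [-0.3792 -0.3256] mid -0.3524
  x 0.52 y [-0.3793 -0.3253] mid -0.3523
  x 0.56 y [-0.3791 -0.3248] mid -0.352
  x 0.58 y [-0.379  -0.3248] mid -0.3519
  x 0.595 y [-0.3732 -0.3279] mid -0.3506
scene slopes deg [2.952e+01 2.000e-02] z@.5397 0.0796
face 141 [[480.0, -379.0], [582.0, -404.0], [602.0, -325.0], [499.0, -300.0]] c [ 540.8 -352.2] [ 81.2 105.2]
  x 0.58 y [-0.3735 -0.3336] mid -0.3536
wrist 0.49 [-0.3976 -0.3084] 133
wrist 0.53 [-0.304 -0.3  ] 84
wrist 0.55 [-0.3009 -0.2996] 10
wrist 0.59 [-0.3059 -0.2998] 95
top 0.49 [-0.3142 -0.2998] 23
top 0.51 [-0.3273 -0.2999] 40
top 0.53 [-0.3344 -0.2999] 62
top 0.55 [-0.3195 -0.296 ] 43
top 0.57 [-0.3399 -0.2996] 63
top 0.59 [-0.3432 -0.298 ] 70
scene 0.49 [-0.3988 -0.3015] 64
scene 0.51 [-0.3985 -0.3023] 100
scene 0.53 [-0.4   -0.302] 96
scene 0.55 [-0.4001 -0.3028] 107
scene 0.57 [-0.4001 -0.3033] 179
scene 0.59 [-0.4004 -0.3035] 154
```

Call:
{"name": "move_arm", "arguments": {
  "increments": [
    [[0,0,-0.004,0],[0,0,-0.004,0],[0,0,-0.003,0],[0,0,0,0],[0,0,0,0]]
  ]
}}

```text
t: 32.95
tool_pos: [0.5397, -0.3492, 0.0703]
tool_rot: [1.206, 1.192, -1.204]
contact_force: [7.1, -6.6, 2.8]
opening: 0.0573
```

```bash
python3 top.py
```

```text
t 32.95 pos [ 0.5397 -0.3492  0.0703] zyaw -89.95 open 0.0573 F [ 7.1 -6.6  2.8] | shift units [0.     0.0002 0.0031] turn units 0.0006
wrist slopes deg [29.83 -0.53] z@.5397 0.0803
face 31384 [[481.0, -308.0], [482.0, -393.0], [592.0, -391.0], [591.0, -307.0]] c [ 536.3 -349.8] [110.5  84.8]
  x 0.5 y [-0.3767 -0.3229] mid -0.3498
  x 0.52 y [-0.3767 -0.3226] mid -0.3496
  x 0.56 y [-0.3765 -0.3222] mid -0.3494
  x 0.58 y [-0.3763 -0.3221] mid -0.3492
  x 0.595 y [-0.3693 -0.3283] mid -0.3488
scene slopes deg [29.49  0.08] z@.5397 0.0796
face 138 [[474.0, -366.0], [577.0, -404.0], [604.0, -330.0], [500.0, -292.0]] c [ 538.7 -347.8] [ 78.7 110.1]
  x 0.58 y [-0.3719 -0.3318] mid -0.3519
```

Centred (y mid -0.3495 against stand -0.350) and flush. Releasing gently.

Call:
{"name": "move_arm", "arguments": {
  "increments": [
    [[0,0,0.002,0],[0,0,0,0],[0,0,0,0],[0,0,0,0],[0,0,0,0],[0,0,0,0]]
  ],
  "gripper": 0.2
}}

```text
t: 33.55
tool_pos: [0.5345, -0.3451, 0.0644]
tool_rot: [1.209, 1.21, -1.209]
contact_force: [-0.3, 0.6, 0.9]
opening: 0.0685
```

Call:
{"name": "move_arm", "arguments": {
  "increments": [
    [[0,0,0,0],[0,0,0,0],[0,0,0,0],[0,0,0,0],[-0.02,0,0,0],[-0.04,0,0,0],[-0.08,0,0,0],[-0.1,0,0,0],[-0.12,0,0,0],[-0.12,0,0,0],[-0.12,0,0,0],[0,0,0,0]]
  ],
  "gripper": 0
}}

```text
t: 34.55
tool_pos: [0.5378, -0.3478, 0.225]
tool_rot: [1.207, 1.194, -1.205]
contact_force: [0.3, -0.4, 2.1]
opening: 0.0853
```

```bash
cat > chk.py <<'E'
from h import *
c=cloud(grab('wrist'));p=sel(c,.46,.64,-.395,-.305,.04,.118)
d=p[:,2]-(.0515+(p[:,0]-.4896)*.577);p=p[abs(d)<.005]
A=np.c_[p[:,:2],np.ones(len(p))];q=np.linalg.lstsq(A,p[:,2],rcond=None)[0];print('slopes',np.degrees(np.arctan(q[:2])).round(2),'z@.5397',q@[.5397,-.35,1])
rect(p,'face');rect(sel(c,.46,.64,-.42,-.28,.006,.018),'base')
print('z of the foot lip area',sel(c,.470,.484,-.36,-.34,.02,.06)[::60].round(4)[:8].tolist())
go((.54,-.35),-90)
for n in('top','scene'):
    w=cloud(grab(n))
    for t in('handheld','reacher','jar','divider','tape_dispenser','tea_carton','pen_pot'):
        for r in ctrl.trace(n,t)[:2]:
            P=w[r['region']];P=P[~np.isnan(P[:,0])];print(n,t,round(r['score'],2),np.median(P,0).round(3),np.percentile(P[:,2],98).round(3))
rect(sel(w,.38,.56,-.32,.06,.015,.05),'reacher');rect(sel(w,.38,.5,-.32,-.16,.015,.05),'grip')
E
python3 chk.py
```

```text
slopes [29.76 -0.26] z@.5397 0.07965867618677444
face 9131 [[480.0, -321.0], [480.0, -379.0], [593.0, -378.0], [592.0, -320.0]] c [ 536.3 -349.3] [112.6  58.2]
base 3356 [[458.0, -399.0], [599.0, -401.0], [601.0, -282.0], [460.0, -280.0]] c [ 529.6 -340.4] [118.5 140.5]
z of the foot lip area [[0.484, -0.3434, 0.0463], [0.481, -0.3488, 0.0461]]
t 34.6 pos [ 0.5369 -0.3471  0.2218] zyaw -89.98 open 0.0855 F [-0.7 -0.2 -0.7] | shift units [0.0002 0.0122 0.0115] turn units 0.0003
top handheld 0.61 [ 0.334 -0.086  0.025] 0.03
top handheld 0.6 [ 0.538 -0.335  0.076] 0.108
top reacher 0.93 [ 0.455 -0.183  0.031] 0.038
top divider 0.97 [ 0.757 -0.061  0.027] 0.04
top tape_dispenser 0.81 [ 0.667 -0.413  0.021] 0.07
top tea_carton 0.97 [0.478 0.274 0.045] 0.074
top pen_pot 0.75 [ 0.753 -0.26   0.058] 0.097
scene handheld 0.91 [ 0.357 -0.094  0.023] 0.026
scene handheld 0.62 [ 0.593 -0.352  0.095] 0.106
scene reacher 0.58 [ 0.464 -0.187  0.023] 0.034
scene jar 0.97 [0.712 0.013 0.056] 0.08
scene jar 0.2 [ 0.419 -0.246  0.026] 0.031
scene divider 0.83 [ 0.774 -0.093  0.022] 0.036
scene tape_dispenser 0.58 [ 0.678 -0.421  0.021] 0.068
scene tape_dispenser 0.51 [0.651 0.302 0.065] 0.105
scene tea_carton 0.65 [0.499 0.262 0.033] 0.073
scene tea_carton 0.28 [ 0.763 -0.258  0.066] 0.094
scene pen_pot 0.75 [ 0.763 -0.258  0.066] 0.095
reacher 1532 [[328.0, -266.0], [460.0, -304.0], [539.0, -29.0], [407.0, 9.0]] c [ 433.5 -147.6] [286.6 137.6]
grip 908 [[397.0, -293.0], [461.0, -304.0], [485.0, -162.0], [420.0, -152.0]] c [ 440.6 -227.7] [143.3  65.2]
```

```bash
python3 -c "
from station import ctrl
print(ctrl.finish_job())"
```

```text
the job is handed in; nothing more can be done
None
```

I clamped the handheld with the reacher's jaws and drew it right out from under the shelf. The reacher is lying on the counter, and the handheld is leaning on its stand. I handed the job in at about 35 s, with the gripper open and clear above the stand.

**Last checks**
- **Tilt and centring:** The screen face lies at 29.8° and is within about 1 mm of the stand's middle, straight to about 0.5°.
- **On the lip:** I felt the foot press on the lip with about 8 N along the slope just before I let go. By camera it reads 2 to 3 mm up-slope of where I worked out the lip to be. That is about the calibration error, so the contact force is the better evidence.
- **Sideways position:** The scene camera once read the handheld about 2 mm off to one side, where the wrist camera had it centred. I went by the wrist camera.
- **Other goods:** The tea carton, jar, divider, tape dispenser, pen pot and yellow look-alike all read where they started. I did not re-measure the tin and the rice carton on the deck at the end.

**What went wrong on the way**
- **First clamp:** With the pads about 33 mm in, the jaw arms wedged on the handheld's foot corners. I pushed the squeeze to 45 N before working that out, and the handheld may have shifted 2 to 3 mm deeper. I backed off, gripped about 12 mm in from the foot end, and 20 N then clamped it.
- **On the stand:** The handheld drifted about 4 mm to one side as it slid down, so I moved it back before letting go.

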